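# Dry the screw caps in the purge station

### The job

Shut the purge valve, then slide the tray by its handle up over the step until it is wholly on the loading board, and lay every washed screw cap from the bench flat in it, side by side. Then slide the loaded tray back over the step, fully home against the end stop and flat in its well, and only then turn the valve handle until its pointer is at the red mark. Slide the tray and do not carry or tip it, and leave the other things on the bench alone.

Things in the scene. Friction and masses are not known exactly. Their poses are not given: they have to be found in the camera images.
- station: drying station fixed to the worktop. Origin at worktop level below the step, mid-width; z up. The tray slides along its y axis between two blue rails, 142 mm apart inside, tops 28 mm above the worktop. At y = -0.235 to 0: aluminium loading board, top 20 mm above the worktop. At y = 0 (yellow line) a 5 mm step down to the dark well, floor 15 mm above the worktop, up to the grey end stop (50 mm high) at y = 0.184
- station_home (a point): where the tray's origin is when the tray is fully home, flat in the well with its end wall against the end stop: station x = 0, y = +0.096, z = 0.015
- station_board (a point): where the tray's origin is when the tray lies well on the loading board: station x = 0, y = -0.108, z = 0.020. The tray is wholly on the board, clear of the step, with its origin at station y = -0.088 or less
- tray: loose open steel tray, 132 mm (x) by 176 mm (y), 11 mm high, 0.25 to 0.5 kg, floor 4 mm thick, walls 4 mm thick (inside 124 by 168 mm, walls 7 mm above the floor). Origin at the centre of its underside, axes parallel to the station's. Underside flat for y = -0.075 to +0.075; beyond that both ends turn up by 6 mm like a sledge and can ride over the step
- tray_handle (a point): grip point in the tray's black upright handle, a fin 12 mm thick (tray x) by 34 mm (tray y) on a bracket 17 mm off the tray's -y end, from 10 to 52 mm above the tray's underside. This point is at tray x = 0, y = -0.122, z = 0.034, 18 mm below the fin's top
- purge_valve (a joint): angle of the purge valve's handle in rad: 0 is shut (pointer along the station's -x), grows clockwise seen from above up to 1.571 (pointer along the station's +y). It stays where it is left; about 0.05 N m of friction
- purge_valve_grip (a point): grip point on the valve's vertical axis (station x = 0, y = 0.256), in its blue bar handle, 52 mm long, 14 mm thick, 32 mm high. The point is 26 mm above the white dial and 12 mm below the handle's top; the dial's top is 44 mm above the worktop. The bar lies along this frame's x axis, its black pointer at the -x end
- set_mark (a joint): angle of the red mark on the white dial, on the same scale as the purge valve's angle; it lies somewhere between 0.45 and 1.25 rad and cannot be moved
- set_mark_tip (a point): outer end of the red mark, 36 mm from the valve's axis; the mark runs along this frame's x axis and lies at its -x side of the valve's axis. Handle and mark agree when both angles are equal
- cap_1: plastic screw cap, blue, to be dried: 52 mm across, 26 mm high, ribbed outside, about 0.02 kg, lying flat. Origin at the centre of its underside, z up. May be absent
- cap_2: plastic screw cap, red, to be dried: 52 mm across, 26 mm high, ribbed outside, about 0.02 kg, lying flat. Origin at the centre of its underside, z up. May be absent
- cap_3: plastic screw cap, blue, to be dried: 52 mm across, 26 mm high, ribbed outside, about 0.02 kg, lying flat. Origin at the centre of its underside, z up. May be absent
- cap_4: plastic screw cap, red, to be dried: 52 mm across, 26 mm high, ribbed outside, about 0.02 kg, lying flat. Origin at the centre of its underside, z up. May be absent
- bench_timer: white bench timer with three buttons, 58x62x19 mm; bystander, leave it where it is. Origin at the centre of its underside
- septa_box: small white carton, 50x70x26 mm; bystander, leave it where it is. Origin at the centre of its underside
- vial: glass vial with black screw cap and yellow contents, 27 mm across, 64 mm high; bystander, leave it where it is. Origin at the centre of its underside
- weighing_bottle: clear glass weighing bottle with lid, 42 mm across, 58 mm high; bystander, leave it where it is. Origin at the centre of its underside
Mind the look-alikes: they are no part of the job. What is shaped like the cap_3 but black or green is not meant.

How it is judged (in metres and radians):
On the way, in this order (a step that is already met when the one before it is completed fails the run):
1. the purge valve is shut while the tray is still home (value of joint purge_valve below 0.08 rad and y of tray in the frame of station above 0.088 m and z of tray in the frame of station below 0.018 m and angle between tray's own z axis and vertical below 0.05 rad), for 0.2 s.
2. the tray is wholly on the loading board, with the valve still shut (value of joint purge_valve below 0.08 rad and y of tray in the frame of station below -0.088 m and z of tray in the frame of station below 0.024 m and angle between tray's own z axis and vertical below 0.05 rad), for 0.2 s.
3. every screw cap present lies flat in the tray on the loading board, with the valve still shut (all of step 2 and x of cap_1 in the frame of tray between -0.045 and 0.045 m and y of cap_1 in the frame of tray between -0.065 and 0.065 m and z of cap_1 in the frame of tray between 0 and 0.012 m and angle between each of cap_1, cap_2, cap_3, cap_4's own z axis and vertical below 0.15 rad and x of cap_2 in the frame of tray between -0.045 and 0.045 m and y of cap_2 in the frame of tray between -0.065 and 0.065 m and z of cap_2 in the frame of tray between 0 and 0.012 m and x of cap_3 in the frame of tray between -0.045 and 0.045 m and y of cap_3 in the frame of tray between -0.065 and 0.065 m and z of cap_3 in the frame of tray between 0 and 0.012 m and x of cap_4 in the frame of tray between -0.045 and 0.045 m and y of cap_4 in the frame of tray between -0.065 and 0.065 m and z of cap_4 in the frame of tray between 0 and 0.012 m), for 0.3 s.
4. the loaded tray is fully home in the well, with the valve still shut (all of step 1 and x of cap_1 in the frame of tray between -0.045 and 0.045 m and y of cap_1 in the frame of tray between -0.065 and 0.065 m and z of cap_1 in the frame of tray between 0 and 0.012 m and angle between each of cap_1, cap_2, cap_3, cap_4's own z axis and vertical below 0.15 rad and x of cap_2 in the frame of tray between -0.045 and 0.045 m and y of cap_2 in the frame of tray between -0.065 and 0.065 m and z of cap_2 in the frame of tray between 0 and 0.012 m and x of cap_3 in the frame of tray between -0.045 and 0.045 m and y of cap_3 in the frame of tray between -0.065 and 0.065 m and z of cap_3 in the frame of tray between 0 and 0.012 m and x of cap_4 in the frame of tray between -0.045 and 0.045 m and y of cap_4 in the frame of tray between -0.065 and 0.065 m and z of cap_4 in the frame of tray between 0 and 0.012 m), for 0.3 s.
5. the valve's pointer is at the red mark (y of tray in the frame of station above 0.088 m and z of tray in the frame of station below 0.018 m and angle between tray's own z axis and vertical below 0.05 rad and angle between the x axis of purge_valve_grip and the x axis of set_mark_tip, either way round below 0.1 rad), for 0.2 s.
At the end, for the whole second after the job is handed in: The tray lies flat in the well within 8 mm of the end stop, every screw cap present lies flat (within 0.15 rad) on its floor, the valve's pointer is within 0.1 rad of the red mark (shut means within 0.08 rad of 0), and everything is at rest (all of step 5 and x of cap_1 in the frame of tray between -0.045 and 0.045 m and y of cap_1 in the frame of tray between -0.065 and 0.065 m and z of cap_1 in the frame of tray between 0 and 0.012 m and angle between each of cap_1, cap_2, cap_3, cap_4's own z axis and vertical below 0.15 rad and x of cap_2 in the frame of tray between -0.045 and 0.045 m and y of cap_2 in the frame of tray between -0.065 and 0.065 m and z of cap_2 in the frame of tray between 0 and 0.012 m and x of cap_3 in the frame of tray between -0.045 and 0.045 m and y of cap_3 in the frame of tray between -0.065 and 0.065 m and z of cap_3 in the frame of tray between 0 and 0.012 m and x of cap_4 in the frame of tray between -0.045 and 0.045 m and y of cap_4 in the frame of tray between -0.065 and 0.065 m and z of cap_4 in the frame of tray between 0 and 0.012 m and linear speed of each of tray, cap_1, cap_2, cap_3, cap_4 below 0.02 m/s and velocity of joint purge_valve below 0.05 rad/s); the robot touches nothing.
It fails at once if the tray is carried: its underside more than 35 mm above the worktop (15 mm above the loading board) (z of tray in the frame of station above 0.035 m).
It fails at once if the tray is tipped by more than 0.2 rad (angle between tray's own z axis and vertical above 0.2 rad).
It fails at once if a bystander is shifted by more than 30 mm (distance of any of bench_timer, septa_box, vial, weighing_bottle from where it was at the start of the episode above 0.03 m).
Of cap_1, cap_2, cap_3, cap_4 only 3 to 4 are there at a start; the rules pass over those that are not, and their reading is None.
At some moment in a run one of cap_1, cap_2, cap_3, cap_4 may be knocked a few centimetres aside while the robot is not near it.
It also fails if it takes over 210 s, if anything falls off the work surface, if the arm or the gripper's body presses on something with over 40 N, if the wrist force passes 120 N, or if a joint passes its speed limit or range.

### The arm

A 6-joint arm with a two-finger parallel gripper is mounted at the origin on a cart in front of the work surface, level with it; the furniture and walls round the work are solid. World frame = base frame: x ahead of the robot, y to its left, z up, the work surface at z = 0. Lengths are in mm, angles in rad, forces in N, time in s.
With the tool pointing down it reaches from about 350 to 775 mm from the base axis. Payload 5.5 kg.
Tool frame: the origin (TCP) lies midway between the tips of the shut fingers; the grasp point (between the pads) lies 19 mm behind it; z points along the fingers, y is the line along which they close (so a half turn about z gives the same grasp; the last joint's range is limited). The gripper opens to 85 mm and grips with 20 to 120 N. Pads are 22 mm wide; open, the fingers measure 114 mm over their backs; the gripper's body (76 mm by 85 mm) begins 54 mm behind the grasp point. The pads swing forward as they close: fully open they stand 13 mm farther back than shut.
Start: joints at [-1.434, 0.313, 0.046, 1.304, 0, 1.431], TCP at [157.13, -553.157, 231.323] pointing down, gripper open.
Joint ranges: [-2.76, 2.76], [-0.86, 1.69], [-1.03, 1.26], [-2.2, 2.34], [-1.47, 1.5], [-3.14, 3.14]. Speed limits (rad/s): [2.57, 2.57, 3.14, 3.14, 3.14, 3.14].

### API

Orientations are given as [roll, pitch, yaw] about the fixed x, y, z axes, in that order (R = Rz(yaw) Ry(pitch) Rx(roll)).
In Python, from station import get_obs, grab_frame, camera_info, finish_job, outline_of gives the robot as it stands.
- The arm moves only by the tool move_arm, never from a script. Its argument "steps" is a list of rows, each an object of numbers: "dx", "dy", "dz": the shift along the world's x, y, z in mm; "ax", "ay", "az": the turn, a rotation vector about the world's x, y, z in rad; "jaw": the finger opening in mm, from 0 to 85.4. A call has 1 to 10 rows; each row shifts and turns the commanded pose from where the row before left it; what a row does not reach is not made up. A row lasts 1/10 s, in which the tool goes at most 50 mm and 8.59 degrees, less where a joint would pass 70% of its speed; a pose out of reach is approached as far as the arm can. A call is refused whole if a number of a shift passes 50 or a number of a turn 0.15, either way. A call with a gripper value outside its range is refused whole. The fingers move at their own pace and stop on an object; "grip_force" is the grip in N (left out, the last holds). Time passes only in rows, so rows that do not move let the fingers close. It gives the time, the measured TCP pose, the force, the opening and the grip force at its end, in the units of the state.
- get_obs(): the state, without advancing time (a new reading comes with each control period).
- grab_frame(name): name is "scene" or "top" or "wrist"; returns the picture (420x560x3 uint8, blue, green, red); there is no depth.
- camera_info(name): a dict with "intrinsics" (3x3 intrinsics, pixels), "R" (3x3) and "t" (3): a world point X has camera coordinates R X + t. Camera axes: x right, y down, z forward; pixel columns grow to the right and rows downward; lengths in mm; the calibration is good to about 2 mm. A picture is of the moment at which its call begins: read the wrist's pose just before it. camera_info takes no time and is no camera call; for the wrist camera it gives the pose at the moment of the call.
- finish_job(): hands the job in; it is judged then, once.
Trained networks look in the newest picture that a camera, given by its name, has taken for a name from the list of things; names that differ only in an ending like _2 or _b are one class to them, and where a whole thing is asked for, a point or a joint stands for the part that bears it (a point fixed in the world has none). Each returns a list of dicts, best first, with "conf" (0 to 1); they miss things now and then, are a little off and sometimes report something else, mostly with a low value. They report only what shows in the picture. A call takes as long as a camera call. They do not tell look-alikes from the thing itself.
- outline_of(query, camera): "pixels" (420x560 bool, what is visible of it) and "bbox" ([left, top, width, height] in pixels, round what is visible of it).
The state is a dict: "t": time; "qpos": joint angles; "qd": joint speeds; "joint_efforts": joint torques, N m; "eef_pos": TCP position; "ee_rot": TCP orientation; "contact_force": force on the tool from outside, world axes, zero at the start; "torque": the same for the moment, N m; "finger_gap": finger opening in mm; "gripper_force": force on a finger pad.
Only numpy, scipy, OpenCV 4.12 (cv2) and the standard library are available. Lean on these libraries where they do the work, as an engineer would, in place of code of your own. Each camera call takes 0.05 s, during which the arm holds its last target. There are 200 camera calls.

## Working session

There is one attempt and no reset: what is moved stays moved. The work goes in short steps, Python scripts to look and compute and a tool call to move; the robot and the scene stay as the last step left them, time stands still between calls to the robot, and variables do not carry over. Pictures are saved under pics/ and viewed, at most 14 in all, crops included, and the job is handed in when it is done.

Besides the shell and the picture viewer there is one more tool, called after ">>>" as name(argument=value, ...), one argument or row to a line, values as JSON. move_arm: Moves the arm, as the interface text tells. Its arguments: {"type":"object","properties":{"steps":{"type":"array","items":{"type":"object","properties":{"dx":{"type":"number"},"dy":{"type":"number"},"dz":{"type":"number"},"ax":{"type":"number"},"ay":{"type":"number"},"az":{"type":"number"},"jaw":{"type":"number"}}}},"grip_force":{"type":"number"}},"required":["steps"]}

```bash
mkdir -p pics; ls; cat > h.py <<'E'
import numpy as np, cv2
from station import *
def ray(cam,u,v,z):
    c=camera_info(cam);K=np.array(c["intrinsics"]);R=np.array(c["R"]);t=np.array(c["t"]).ravel()
    d=R.T@np.linalg.inv(K)@np.array([u,v,1.]);o=-R.T@t
    return o+d*(z-o[2])/d[2]
def proj(cam,X):
    c=camera_info(cam);p=np.array(c["R"])@np.array(X,float)+np.array(c["t"]).ravel();p=np.array(c["intrinsics"])@p
    return p[:2]/p[2]
E
python3 - <<'E'
from h import *
a=grab_frame("scene");b=grab_frame("top")
cv2.imwrite("pics/s0.png",cv2.resize(a,(800,600)));cv2.imwrite("pics/t0.png",cv2.resize(b,(800,600)))
for c in("scene","top"):
  i=camera_info(c);R=np.array(i["R"]);print(c,-R.T@np.array(i["t"]).ravel(),R[2])
for q in("cap_1","tray","tray_handle","purge_valve","set_mark","station"):
  for o in outline_of(q,"top")[:7]:
    m=o["pixels"];ys,xs=np.nonzero(m);print(q,round(o["conf"],2),o["bbox"],xs.mean().round(1),ys.mean().round(1),b[m].mean(0).round(),ray("top",xs.mean(),ys.mean(),20)[:2].round(1))
print(get_obs())
E
```

```text
pics
scene [201.32964223 602.0570471  928.58437118] [ 0.36068971 -0.54039238 -0.76018354]
top [ 543.17839079    2.28717204 1035.74124842] [ 7.10164540e-02  1.46307393e-04 -9.97475133e-01]
cap_1 0.86 [373.5, 260.9, 22.1, 21.0] 385.7 271.5 [107. 181.  87.] [ 471.3 -262.2]
cap_1 0.83 [160.4, 271.1, 23.3, 22.9] 169.8 283.2 [ 70.  64. 214.] [442.4 286.5]
cap_1 0.57 [206.9, 271.1, 16.8, 19.3] 214.5 281.2 [215.  92.  70.] [447.3 173.1]
cap_1 0.56 [337.2, 269.6, 21.1, 23.2] 347.1 280.0 [202.  86.  65.] [ 450.1 -163.6]
cap_1 0.54 [299.0, 264.6, 24.4, 19.5] 310.4 272.8 [62. 59. 60.] [468.2 -70.6]
cap_1 0.18 [230.5, 191.0, 93.6, 56.0] 268.1 216.7 [95. 93. 93.] [611.4  37.2]
tray 0.75 [227.5, 192.1, 93.3, 51.5] 267.7 216.4 [94. 92. 93.] [612.3  38.3]
tray_handle 0.74 [232.4, 189.0, 89.3, 50.6] 267.7 216.4 [93. 91. 92.] [612.2  38.2]
tray_handle 0.33 [162.0, 275.8, 20.5, 18.7] 169.4 283.5 [ 73.  67. 223.] [441.7 287.6]
purge_valve 0.66 [191.6, 207.2, 17.6, 22.3] 199.2 217.6 [214. 161. 138.] [609.4 214.2]
set_mark 0.44 [426.0, 236.5, 18.9, 9.2] 435.1 240.1 [68. 91. 98.] [ 551.  -390.2]
station 0.71 [184.7, 179.5, 213.4, 72.0] 315.9 214.4 [227. 220. 214.] [617.2 -85.8]
{'t': 0.4, 'qpos': array([-1.43359479e+00,  3.13321435e-01,  4.59650227e-02,  1.30363361e+00,
        1.14326303e-07,  1.43118715e+00]), 'qd': array([-2.86309960e-04, -1.53124774e-03,  1.17767667e-03, -8.69723943e-05,
       -5.48699754e-04,  1.47400467e-03]), 'joint_efforts': array([-8.03918538e-04, -4.79892433e+01,  2.98394054e+01,  5.05746750e-03,
       -1.00813061e-04,  2.81465176e-06]), 'eef_pos': array([ 157.12140048, -553.07459383,  231.19874648]), 'ee_rot': array([-3.14140086e+00, -2.70665113e-05,  2.76810712e-01]), 'contact_force': array([-0.35566402,  0.09294171, -0.97540989]), 'torque': array([-0.06237269,  0.03479611,  0.09096255]), 'gripper_force': 0.0, 'finger_gap': 85.19967287833583}
```

View pics/t0.png

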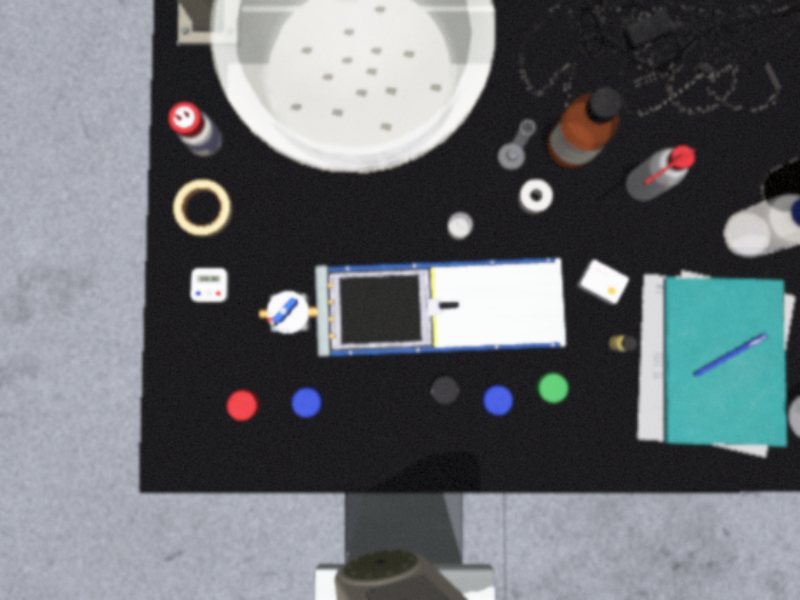

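View pics/s0.png

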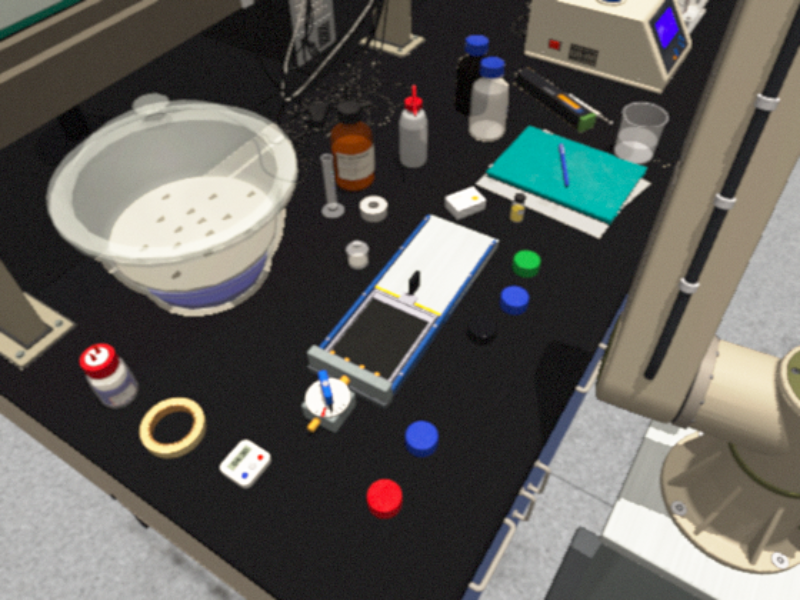

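Top view: caps are red (242,405), blue (306,402) and blue (498,400). Look-alikes: black (445,390), green (553,388) and the red bottle top (185,118). The tray is home at (380,310), and the valve is at (288,312) with its handle turned off shut. I'll fit the station pose next and compute each cap's position.

```bash
python3 - <<'E'
from h import *
b=grab_frame("top");hsv=cv2.cvtColor(b,cv2.COLOR_BGR2HSV)
m=cv2.inRange(hsv,(100,120,60),(125,255,255))
cap=[(242,405),(306,402),(498,400)]
s=b.copy()
pts={}
for nm,(y0,y1) in dict(far=(178,195),near=(236,256)).items():
  mm=np.zeros_like(m);mm[y0:y1,232:392]=m[y0:y1,232:392]
  ys,xs=np.nonzero(mm);W=np.array([ray("top",x,y,28)[:2] for x,y in zip(xs,ys)])
  p=np.polyfit(W[:,1],W[:,0],1);r=W[:,0]-np.polyval(p,W[:,1]);k=abs(r)<8;p=np.polyfit(W[k,1],W[k,0],1);print(nm,len(xs),p,np.polyval(p,[-100,200]),W[:,1].min(),W[:,1].max())
# yellow line
for n,(lo,hi) in dict(yel=((20,60,120),(35,255,255))).items():
  mm=cv2.inRange(hsv,lo,hi);mm[:185]=0;mm[245:]=0;mm[:,:290]=0;mm[:,320:]=0
  ys,xs=np.nonzero(mm);print(n,len(xs),ray("top",xs.mean(),ys.mean(),20))
for x,y in[(320,310),(316,268),(319,356),(560,260),(565,345),(288,312),(448,305)]: print((x,y),ray("top",x*.7,y*.7,{320:50,316:50,319:50,288:44,448:52}.get(x,28)))
for x,y in cap+[(445,390),(553,388)]:
  w=b[int(y*.7)-20:int(y*.7)+20,int(x*.7)-20:int(x*.7)+20];mm=w.max(2)>(110 if x!=445 else 50)
  ys,xs=np.nonzero(mm);u=xs.mean()+int(x*.7)-20;v=ys.mean()+int(y*.7)-20
  print((x,y),len(xs),ray("top",u,v,22))
E
```

```text
far 521 [-4.46808358e-02  6.91596733e+02] [696.06481636 682.66056562] -268.0734801053695 129.5808840396453
near 495 [-3.45213944e-02  5.37326328e+02] [540.77846708 530.42204876] -272.5634313670581 128.3871531285378
yel 106 [615.68500534 -52.83925891  20.        ]
(320, 310) [608.83682544 146.14600286  50.        ]
(316, 268) [682.71275316 153.84671606  50.        ]
(319, 356) [528.82601732 147.14408391  50.        ]
(560, 260) [ 699.79916187 -280.79559102   28.        ]
(565, 345) [ 547.49379205 -286.49544617   28.        ]
(288, 312) [605.78043377 203.17748134  44.        ]
(448, 305) [617.1866708  -77.18758561  52.        ]
(242, 405) 369 [442.37634088 288.0857038   22.        ]
(306, 402) 351 [447.41727329 173.95087365  22.        ]
(498, 400) 354 [ 450.74937398 -166.29577141   22.        ]
(445, 390) 277 [468.33357738 -71.69166237  22.        ]
(553, 388) 339 [ 472.34271425 -264.86846323   22.        ]
```

>>> move_arm(
  steps=[
    {"dx": 50,"dy": 20,"dz": 30},
    {"dx": 50,"dy": 20,"dz": 30},
    {"dx": 50,"dy": 40},
    {"dx": 40,"dy": 50},
    {"dx": 40,"dy": 50},
    {"dx": 40,"dy": 50},
    {"dx": 30,"dy": 50},
    {"dx": 30,"dy": 50},
    {"dx": 20,"dy": 50},
    {"dx": 10,"dy": 50},
  ],
)

```text
schema error: expected keys dx, dy, dz, ax, ay, az, jaw
```

>>> move_arm(
  steps=[
    {"dx": 50,"dy": 20,"dz": 10,"ax": 0,"ay": 0,"az": 0,"jaw": 85},
    {"dx": 50,"dy": 30,"dz": 10,"ax": 0,"ay": 0,"az": 0,"jaw": 85},
    {"dx": 50,"dy": 40,"dz": 10,"ax": 0,"ay": 0,"az": 0,"jaw": 85},
    {"dx": 40,"dy": 50,"dz": 10,"ax": 0,"ay": 0,"az": 0,"jaw": 85},
    {"dx": 40,"dy": 50,"dz": 10,"ax": 0,"ay": 0,"az": 0,"jaw": 85},
    {"dx": 40,"dy": 50,"dz": 10,"ax": 0,"ay": 0,"az": 0,"jaw": 85},
    {"dx": 30,"dy": 50,"dz": 0,"ax": 0,"ay": 0,"az": 0,"jaw": 85},
    {"dx": 30,"dy": 50,"dz": 0,"ax": 0,"ay": 0,"az": 0,"jaw": 85},
    {"dx": 20,"dy": 50,"dz": 0,"ax": 0,"ay": 0,"az": 0,"jaw": 85},
    {"dx": 10,"dy": 50,"dz": 0,"ax": 0,"ay": 0,"az": 0,"jaw": 85},
  ],
)

```text
t: 1.45
eef_pos: [457.2, -180.1, 279.7]
ee_rot: [3.141, -0.001, 0.277]
contact_force: [1.1, 0.2, 0.4]
finger_gap: 85.0
gripper_force: 0.0
```

>>> move_arm(
  steps=[
    {"dx": 0,"dy": 50,"dz": 0,"ax": 0,"ay": 0,"az": 0,"jaw": 85},
    {"dx": 0,"dy": 50,"dz": 0,"ax": 0,"ay": 0,"az": 0,"jaw": 85},
    {"dx": 0,"dy": 50,"dz": 0,"ax": 0,"ay": 0,"az": 0,"jaw": 85},
    {"dx": 0,"dy": 50,"dz": 0,"ax": 0,"ay": 0,"az": 0,"jaw": 85},
    {"dx": 0,"dy": 50,"dz": 0,"ax": 0,"ay": 0,"az": 0,"jaw": 85},
  ],
)

```text
t: 1.95
eef_pos: [455.7, 70.2, 280.1]
ee_rot: [3.141, -0.001, 0.277]
contact_force: [1.1, -0.9, 0.8]
finger_gap: 84.9
gripper_force: 0.0
```

```bash
python3 - <<'E'
from h import *
o=get_obs();print(o["t"],o["eef_pos"],o["ee_rot"],o["qpos"].round(2))
i=camera_info("wrist");R=np.array(i["R"]);print(-R.T@np.array(i["t"]).ravel(),R)
print(proj("wrist",[605,203,44]))
cv2.imwrite("pics/w1.png",cv2.resize(grab_frame("wrist"),(800,600)))
E
```

```text
1.95 [455.68982673  70.19821797 280.12446391] [ 3.14116920e+00 -9.95912128e-04  2.76578789e-01] [-0.02  0.08 -0.13  1.36 -0.    2.84]
[527.14616903  90.47197401 421.08920266] [[ 2.72851761e-01 -9.62056082e-01 -1.10627152e-04]
 [-9.20319618e-01 -2.61048250e-01  2.91317030e-01]
 [-2.80292199e-01 -7.93845523e-02 -9.56626560e-01]]
[178.28473918 -27.05753401]
```

View pics/w1.png

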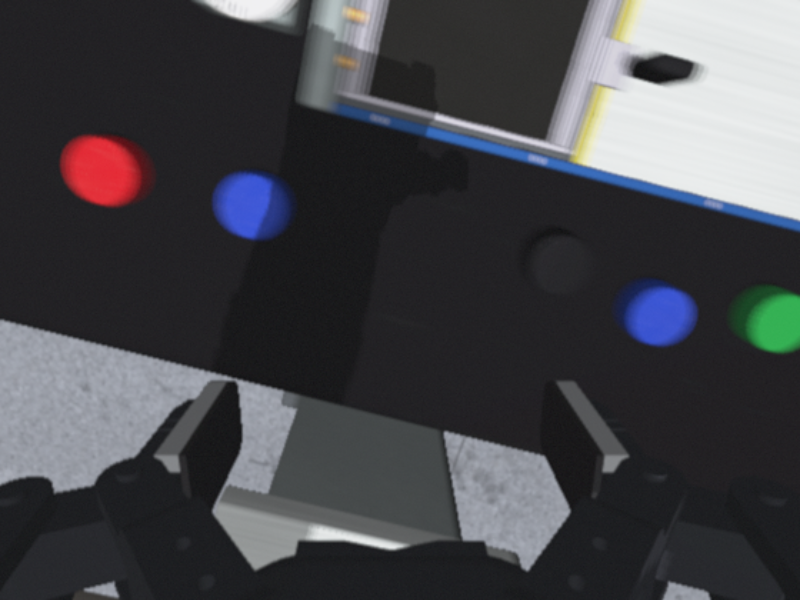

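The wrist view agrees with the top view: red (105,170), blue (253,205), blue (660,312), with black and green as the look-alikes. Next I move over the valve and turn the tool for its handle.

>>> move_arm(
  steps=[
    {"dx": 20,"dy": 20,"dz": 0,"ax": 0,"ay": 0,"az": 0.14,"jaw": 85},
    {"dx": 20,"dy": 20,"dz": 0,"ax": 0,"ay": 0,"az": 0.14,"jaw": 85},
    {"dx": 20,"dy": 20,"dz": 0,"ax": 0,"ay": 0,"az": 0.14,"jaw": 85},
    {"dx": 20,"dy": 20,"dz": 0,"ax": 0,"ay": 0,"az": 0.14,"jaw": 85},
    {"dx": 20,"dy": 20,"dz": -10,"ax": 0,"ay": 0,"az": 0.14,"jaw": 85},
    {"dx": 20,"dy": 20,"dz": -10,"ax": 0,"ay": 0,"az": 0.14,"jaw": 85},
    {"dx": 20,"dy": 13,"dz": -20,"ax": 0,"ay": 0,"az": 0.14,"jaw": 85},
    {"dx": 10,"dy": 0,"dz": -20,"ax": 0,"ay": 0,"az": 0.14,"jaw": 85},
    {"dx": 0,"dy": 0,"dz": -20,"ax": 0,"ay": 0,"az": 0.14,"jaw": 85},
    {"dx": 0,"dy": 0,"dz": 0,"ax": 0,"ay": 0,"az": 0.14,"jaw": 85},
  ],
)

```text
t: 3.0
eef_pos: [604.5, 201.0, 195.7]
ee_rot: [-3.135, 0.001, 1.683]
contact_force: [-0.2, -0.4, -0.4]
finger_gap: 84.4
gripper_force: 0.0
```

>>> move_arm(
  steps=[
    {"dx": 0,"dy": 0,"dz": 0,"ax": 0,"ay": 0,"az": 0.14,"jaw": 85},
    {"dx": 0,"dy": 0,"dz": 0,"ax": 0,"ay": 0,"az": 0.14,"jaw": 85},
    {"dx": 0,"dy": 0,"dz": 0,"ax": 0,"ay": 0,"az": 0.14,"jaw": 85},
    {"dx": 0,"dy": 0,"dz": 0,"ax": 0,"ay": 0,"az": 0.14,"jaw": 85},
    {"dx": 0,"dy": 0,"dz": 0,"ax": 0,"ay": 0,"az": 0,"jaw": 85},
  ],
)

```text
t: 3.5
eef_pos: [606.1, 201.2, 199.7]
ee_rot: [3.142, -0.0, 2.237]
contact_force: [-0.3, -0.0, -0.2]
finger_gap: 84.8
gripper_force: 0.0
```

```bash
python3 - <<'E'
from h import *
o=get_obs();print(o["t"],o["eef_pos"],o["ee_rot"],o["qpos"].round(2))
print(proj("wrist",[605,203,44]),proj("wrist",[605,203,82]))
cv2.imwrite("pics/w2.png",cv2.resize(grab_frame("wrist"),(800,600)))
np.savez("w2.npz",**{k:np.array(v) for k,v in camera_info("wrist").items() if k in("intrinsics","R","t")})
E
```

```text
3.5 [606.05068002 201.17349689 199.69464984] [ 3.14157490e+00 -2.29597606e-05  2.23714964e+00] [0.19 0.45 0.17 1.29 0.   1.1 ]
[273.98490561 183.34943459] [274.05373285 195.48842073]
```

View pics/w2.png

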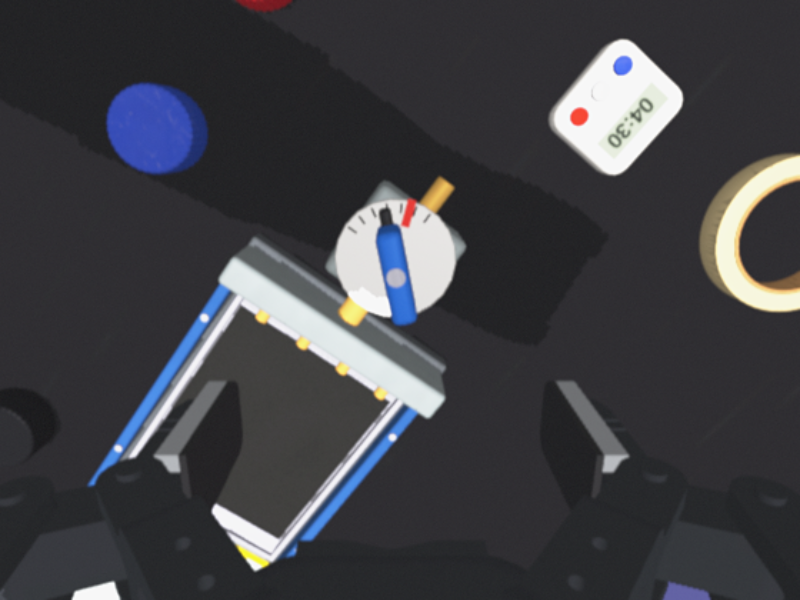

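The blue handle's hub is at (396,278), its black pointer at (385,212), and the red mark at (408,213). The tray is home behind the end stop. I'll turn these into angles.

```bash
python3 - <<'E'
from h import *
s=.7
g=cv2.imread("pics/w2.png");hsv=cv2.cvtColor(g,cv2.COLOR_BGR2HSV)
def reg(lo,hi,x0,y0,x1,y1):
  m=cv2.inRange(hsv,lo,hi);k=np.zeros_like(m);k[y0:y1,x0:x1]=m[y0:y1,x0:x1];ys,xs=np.nonzero(k);return xs,ys
yaw=.04
def ang(W):
  c=W.mean(0);e,V=np.linalg.eigh(np.cov((W-c).T));d=V[:,1];d=d if d[0]<0 else -d
  # station frame
  x=d[0]*np.cos(yaw)+d[1]*np.sin(yaw);y=-d[0]*np.sin(yaw)+d[1]*np.cos(yaw)
  return c,np.arctan2(y,-x),e
xs,ys=reg((95,100,60),(125,255,255),370,215,425,335)
print("bar",ang(np.array([ray("wrist",x*s,y*s,82)[:2] for x,y in zip(xs,ys)])))
for lo,hi in[((0,120,80),(8,255,255)),((170,120,80),(180,255,255))]:
  xs,ys=reg(lo,hi,380,190,430,240)
  if len(xs)>10:
    W=np.array([ray("wrist",x*s,y*s,44)[:2] for x,y in zip(xs,ys)]);a=ang(W);d=a[0]-np.array([605.2,203]);d2=ang(np.array([[0,0],d,d*2]))
    print("mark",len(xs),a,d2[1],np.linalg.norm(d))
print("hub",ray("wrist",396*s,278*s,82),ray("wrist",385*s,212*s,75))
# end stop edge and rails
a,b=ray("wrist",222*s,280*s,50),ray("wrist",428*s,412*s,50);print("stop",a,b,np.arctan2((b-a)[1],(b-a)[0]),np.linalg.norm(a-b))
E
```

```text
bar (array([605.67750179, 206.04059439]), np.float64(0.7595455716764254), array([ 14.66389575, 273.0499952 ]))
mark 221 (array([594.62561045, 232.46062516]), np.float64(1.230633169671593), array([ 1.7311432 , 21.20488579])) 1.2661856801709164 31.300896941217907
hub [606.42921531 204.98532994  82.        ] [581.48283618 227.70200311  75.        ]
stop [532.68409884 134.62493185  50.        ] [682.59289331 141.37813018  50.        ] 0.04501827673505363 150.06082882135814
```

Valve is about 0.77 rad at (606,204.7); the mark is at about 1.23 rad; station yaw is about 0.045.

>>> move_arm(
  steps=[
    {"dx": 0,"dy": 3.5,"dz": -36,"ax": 0,"ay": 0,"az": 0.09,"jaw": 60},
    {"dx": 0,"dy": 0,"dz": -40,"ax": 0,"ay": 0,"az": 0.09,"jaw": 50},
    {"dx": 0,"dy": 0,"dz": -40,"ax": 0,"ay": 0,"az": 0,"jaw": 50},
    {"dx": 0,"dy": 0,"dz": -30,"ax": 0,"ay": 0,"az": 0,"jaw": 50},
    {"dx": 0,"dy": 0,"dz": 0,"ax": 0,"ay": 0,"az": 0,"jaw": 50},
    {"dx": 0,"dy": 0,"dz": 0,"ax": 0,"ay": 0,"az": 0,"jaw": 10},
    {"dx": 0,"dy": 0,"dz": 0,"ax": 0,"ay": 0,"az": 0,"jaw": 10},
    {"dx": 0,"dy": 0,"dz": 0,"ax": 0,"ay": 0,"az": 0,"jaw": 10},
  ],
  grip_force=30,
)

```text
t: 4.35
eef_pos: [607.1, 204.4, 56.5]
ee_rot: [3.14, 0.003, 2.416]
contact_force: [-2.2, -2.5, 3.0]
finger_gap: 13.4
gripper_force: 31.2
```

>>> move_arm(
  steps=[
    {"dx": 0,"dy": 0,"dz": 0,"ax": 0,"ay": 0,"az": 0.13,"jaw": 8},
    {"dx": 0,"dy": 0,"dz": 0,"ax": 0,"ay": 0,"az": 0.13,"jaw": 8},
    {"dx": 0,"dy": 0,"dz": 0,"ax": 0,"ay": 0,"az": 0.13,"jaw": 8},
    {"dx": 0,"dy": 0,"dz": 0,"ax": 0,"ay": 0,"az": 0.13,"jaw": 8},
    {"dx": 0,"dy": 0,"dz": 0,"ax": 0,"ay": 0,"az": 0.13,"jaw": 8},
    {"dx": 0,"dy": 0,"dz": 0,"ax": 0,"ay": 0,"az": 0.12,"jaw": 8},
    {"dx": 0,"dy": 0,"dz": 0,"ax": 0,"ay": 0,"az": 0,"jaw": 8},
    {"dx": 0,"dy": 0,"dz": 0,"ax": 0,"ay": 0,"az": 0,"jaw": 8},
  ],
)

```text
t: 5.15
eef_pos: [607.2, 205.0, 56.4]
ee_rot: [3.141, 0.004, -3.1]
contact_force: [-2.5, -1.3, 7.8]
finger_gap: 13.5
gripper_force: 31.9
```

```bash
python3 -c "
from h import *
o=get_obs();print(o['torque'],o['contact_force'],o['ee_rot'],o['finger_gap'])"
```

```text
[-0.13353235  0.55638286 -0.12836952] [-2.46443641 -1.32993047  7.78010072] [ 3.14080188  0.00351405 -3.0999386 ] 13.515135772217707
```

>>> move_arm(
  steps=[
    {"dx": 0,"dy": 0,"dz": 0,"ax": 0,"ay": 0,"az": 0,"jaw": 45},
    {"dx": 0,"dy": 0,"dz": 0,"ax": 0,"ay": 0,"az": 0,"jaw": 45},
    {"dx": 0,"dy": 0,"dz": 0,"ax": 0,"ay": 0,"az": 0,"jaw": 45},
    {"dx": 0,"dy": 0,"dz": 50,"ax": 0,"ay": 0,"az": 0,"jaw": 45},
    {"dx": 0,"dy": 0,"dz": 50,"ax": 0,"ay": 0,"az": 0,"jaw": 60},
    {"dx": 0,"dy": 0,"dz": 44,"ax": 0,"ay": 0,"az": -0.14,"jaw": 60},
    {"dx": 0,"dy": -28,"dz": 0,"ax": 0,"ay": 0,"az": -0.14,"jaw": 60},
    {"dx": 0,"dy": -28,"dz": 0,"ax": 0,"ay": 0,"az": -0.14,"jaw": 60},
    {"dx": 0,"dy": -28,"dz": 0,"ax": 0,"ay": 0,"az": -0.14,"jaw": 60},
    {"dx": 0,"dy": -28,"dz": 0,"ax": 0,"ay": 0,"az": -0.14,"jaw": 60},
  ],
)

```text
t: 6.15
eef_pos: [606.0, 91.9, 197.8]
ee_rot: [3.141, 0.0, 2.481]
contact_force: [0.0, -0.2, -0.1]
finger_gap: 60.1
gripper_force: 0.0
```

>>> move_arm(
  steps=[
    {"dx": 0,"dy": -28,"dz": 0,"ax": 0,"ay": 0,"az": -0.14,"jaw": 60},
    {"dx": 0,"dy": -28,"dz": 0,"ax": 0,"ay": 0,"az": -0.14,"jaw": 60},
    {"dx": 0,"dy": -28,"dz": 0,"ax": 0,"ay": 0,"az": -0.14,"jaw": 60},
    {"dx": 2,"dy": -28,"dz": 0,"ax": 0,"ay": 0,"az": -0.14,"jaw": 60},
    {"dx": 4,"dy": -28,"dz": 0,"ax": 0,"ay": 0,"az": -0.14,"jaw": 60},
    {"dx": 4,"dy": -32,"dz": 0,"ax": 0,"ay": 0,"az": -0.14,"jaw": 60},
    {"dx": 0,"dy": 0,"dz": 0,"ax": 0,"ay": 0,"az": -0.03,"jaw": 60},
    {"dx": 0,"dy": 0,"dz": 0,"ax": 0,"ay": 0,"az": 0,"jaw": 60},
  ],
)

```text
t: 6.95
eef_pos: [616.0, -80.4, 197.4]
ee_rot: [-3.141, -0.0, 1.614]
contact_force: [-0.6, -0.4, 0.6]
finger_gap: 60.4
gripper_force: 0.0
```

```bash
python3 - <<'E'
from h import *
o=get_obs();print(o["t"],o["eef_pos"],o["ee_rot"],o["qpos"].round(2))
print(proj("wrist",[616.7,-79,67])/.7)
cv2.imwrite("pics/w3.png",cv2.resize(grab_frame("wrist"),(800,600)))
E
```

```text
6.95 [615.99646765 -80.37981423 197.39918774] [-3.14127298e+00 -2.39525008e-04  1.61435683e+00] [-0.26  0.41  0.11  1.27  0.    1.27]
[392.42293809 274.17626588]
```

View pics/w3.png

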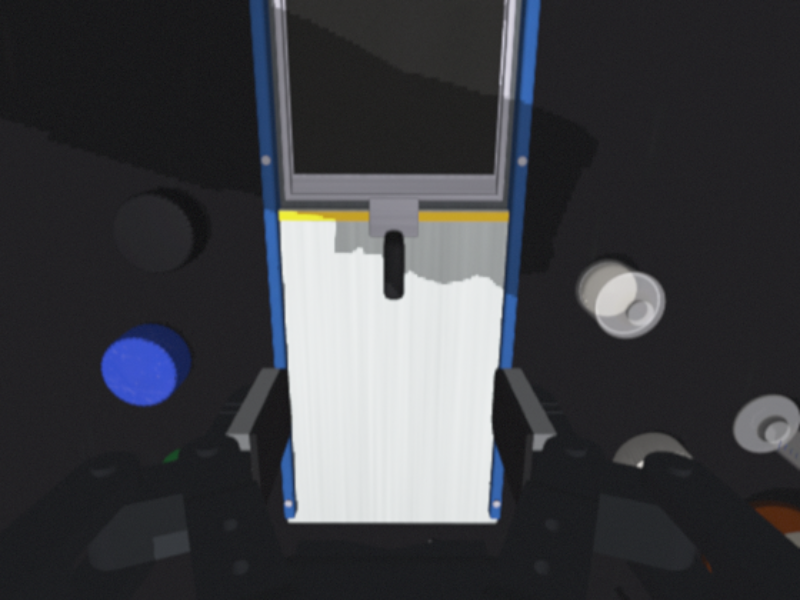

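Handle top is at (394,268), about (617.4,-76). The tray is home, with the board clear. Descending to grip it.

>>> move_arm(
  steps=[
    {"dx": 1.4,"dy": 4.4,"dz": -40,"ax": 0,"ay": 0,"az": 0,"jaw": 60},
    {"dx": 0,"dy": 0,"dz": -40,"ax": 0,"ay": 0,"az": 0,"jaw": 60},
    {"dx": 0,"dy": 0,"dz": -40,"ax": 0,"ay": 0,"az": 0,"jaw": 50},
    {"dx": 0,"dy": 0,"dz": -30,"ax": 0,"ay": 0,"az": 0,"jaw": 50},
    {"dx": 0,"dy": 0,"dz": -15,"ax": 0,"ay": 0,"az": 0,"jaw": 50},
    {"dx": 0,"dy": 0,"dz": 0,"ax": 0,"ay": 0,"az": 0,"jaw": 30},
    {"dx": 0,"dy": 0,"dz": 0,"ax": 0,"ay": 0,"az": 0,"jaw": 8},
    {"dx": 0,"dy": 0,"dz": 0,"ax": 0,"ay": 0,"az": 0,"jaw": 8},
    {"dx": 0,"dy": 0,"dz": 0,"ax": 0,"ay": 0,"az": 0,"jaw": 8},
  ],
  grip_force=40,
)

```text
t: 7.9
eef_pos: [618.4, -74.7, 34.2]
ee_rot: [3.139, 0.0, 1.617]
contact_force: [0.4, 1.1, -0.2]
finger_gap: 11.4
gripper_force: 43.8
```

>>> move_arm(
  steps=[
    {"dx": 0.4,"dy": -8,"dz": 1,"ax": 0,"ay": 0,"az": 0,"jaw": 6},
    {"dx": 0.4,"dy": -8,"dz": 4,"ax": 0,"ay": 0,"az": 0,"jaw": 6},
    {"dx": 0.4,"dy": -8,"dz": 2,"ax": 0,"ay": 0,"az": 0,"jaw": 6},
    {"dx": 0.5,"dy": -12,"dz": 1,"ax": 0,"ay": 0,"az": 0,"jaw": 6},
    {"dx": 0.5,"dy": -12,"dz": 1,"ax": 0,"ay": 0,"az": 0,"jaw": 6},
    {"dx": 0.5,"dy": -12,"dz": 1,"ax": 0,"ay": 0,"az": 0,"jaw": 6},
  ],
)

```text
t: 8.5
eef_pos: [620.2, -136.7, 42.9]
ee_rot: [3.141, 0.001, 1.616]
contact_force: [0.4, 0.6, -3.8]
finger_gap: 11.1
gripper_force: 43.2
```

```bash
python3 - <<'E'
from h import *
o=get_obs();print(o["contact_force"],o["torque"])
a=grab_frame("scene");cv2.imwrite("pics/s1.png",cv2.resize(a[130:330,180:400],(800,600)))
E
```

```text
[ 0.39766168  0.59074099 -3.80567537] [-0.35119579 -0.05109693  0.01129353]
```

View pics/s1.png

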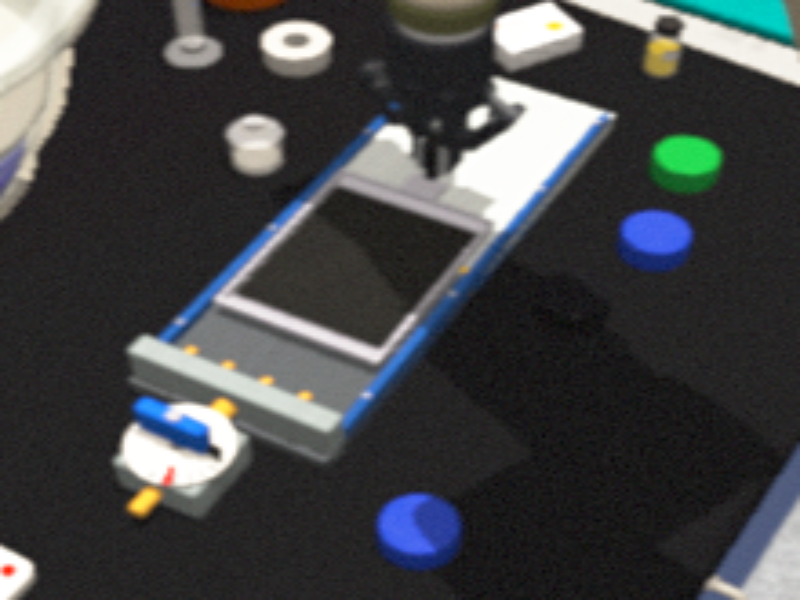

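The tray is riding over the step straight between the rails, and the valve bar points along -x, so it is shut. Continuing.

>>> move_arm(
  steps=[
    {"dx": 0.5,"dy": -12,"dz": 1,"ax": 0,"ay": 0,"az": 0,"jaw": 6},
    {"dx": 0.5,"dy": -12,"dz": 1,"ax": 0,"ay": 0,"az": 0,"jaw": 6},
    {"dx": 0.5,"dy": -12,"dz": 0,"ax": 0,"ay": 0,"az": 0,"jaw": 6},
    {"dx": 0.5,"dy": -12,"dz": -1,"ax": 0,"ay": 0,"az": 0,"jaw": 6},
    {"dx": 0.5,"dy": -12,"dz": -1,"ax": 0,"ay": 0,"az": 0,"jaw": 6},
    {"dx": 0.5,"dy": -12,"dz": -2,"ax": 0,"ay": 0,"az": 0,"jaw": 6},
    {"dx": 0.5,"dy": -12,"dz": -1,"ax": 0,"ay": 0,"az": 0,"jaw": 6},
    {"dx": 0.5,"dy": -12,"dz": -1,"ax": 0,"ay": 0,"az": 0,"jaw": 6},
    {"dx": 0.5,"dy": -12,"dz": 0,"ax": 0,"ay": 0,"az": 0,"jaw": 6},
    {"dx": 0.5,"dy": -12,"dz": 0,"ax": 0,"ay": 0,"az": 0,"jaw": 6},
  ],
)

```text
t: 9.55
eef_pos: [625.4, -255.6, 39.2]
ee_rot: [3.141, -0.0, 1.617]
contact_force: [0.5, 2.6, 1.9]
finger_gap: 11.5
gripper_force: 43.8
```

>>> move_arm(
  steps=[
    {"dx": 0.5,"dy": -12,"dz": 0,"ax": 0,"ay": 0,"az": 0,"jaw": 6},
    {"dx": 0.5,"dy": -10,"dz": 0,"ax": 0,"ay": 0,"az": 0,"jaw": 6},
    {"dx": 0,"dy": 0,"dz": 0,"ax": 0,"ay": 0,"az": 0,"jaw": 6},
  ],
)

```text
t: 9.85
eef_pos: [626.4, -279.5, 39.2]
ee_rot: [3.141, 0.003, 1.615]
contact_force: [0.5, -2.5, 2.1]
finger_gap: 11.7
gripper_force: 44.0
```

```bash
python3 - <<'E'
from h import *
o=get_obs();print(o["contact_force"],o["torque"],o["qpos"].round(2))
a=grab_frame("scene");cv2.imwrite("pics/s2.png",cv2.resize(a[130:330,180:400],(800,600)))
E
```

```text
[ 0.48407917 -2.50308645  2.0879949 ] [-0.46015278  0.02350116  0.05850074] [-0.54  0.63  0.06  1.   -0.    0.99]
```

View pics/s2.png

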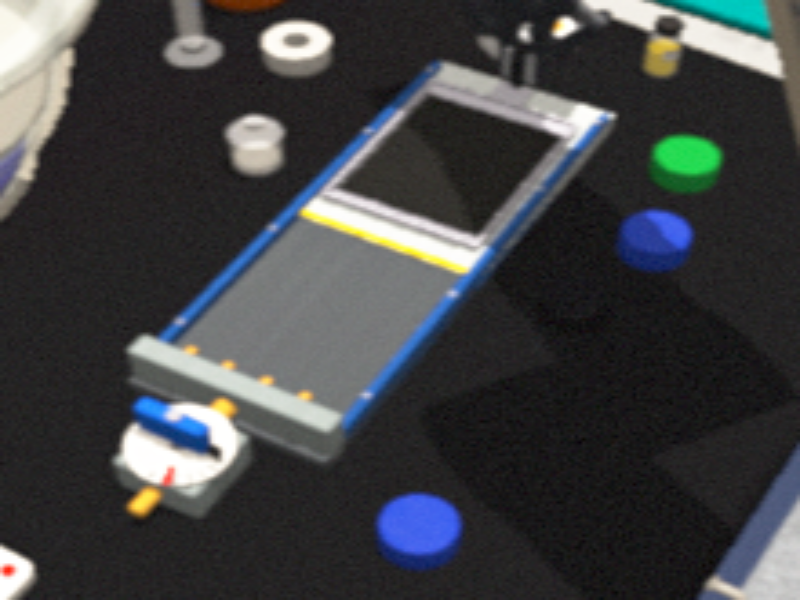

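The tray lies flat on the board beyond the yellow line and the valve is shut. I release, and go to the right-hand blue cap.

>>> move_arm(
  steps=[
    {"dx": 0,"dy": 0,"dz": 0,"ax": 0,"ay": 0,"az": 0,"jaw": 45},
    {"dx": 0,"dy": 0,"dz": 0,"ax": 0,"ay": 0,"az": 0,"jaw": 45},
    {"dx": 0,"dy": 0,"dz": 0,"ax": 0,"ay": 0,"az": 0,"jaw": 45},
    {"dx": 0,"dy": 0,"dz": 40,"ax": 0,"ay": 0,"az": 0,"jaw": 60},
    {"dx": 0,"dy": 0,"dz": 50,"ax": 0,"ay": 0,"az": 0,"jaw": 85},
    {"dx": -40,"dy": 26,"dz": 20,"ax": 0,"ay": 0,"az": 0,"jaw": 85},
    {"dx": -40,"dy": 26,"dz": 0,"ax": 0,"ay": 0,"az": 0,"jaw": 85},
    {"dx": -40,"dy": 26,"dz": 0,"ax": 0,"ay": 0,"az": 0,"jaw": 85},
    {"dx": -40,"dy": 26,"dz": 0,"ax": 0,"ay": 0,"az": 0,"jaw": 85},
    {"dx": -16,"dy": 10,"dz": 0,"ax": 0,"ay": 0,"az": 0,"jaw": 85},
  ],
)

```text
t: 10.9
eef_pos: [447.0, -160.4, 147.7]
ee_rot: [-3.138, -0.002, 1.618]
contact_force: [1.2, -0.3, 0.6]
finger_gap: 84.7
gripper_force: 0.0
```

>>> move_arm(
  steps=[
    {"dx": 0,"dy": 0,"dz": 0,"ax": 0,"ay": 0,"az": 0,"jaw": 85},
    {"dx": 0,"dy": 0,"dz": 0,"ax": 0,"ay": 0,"az": 0,"jaw": 85},
  ],
)

```text
t: 11.1
eef_pos: [452.3, -163.9, 148.7]
ee_rot: [3.14, 0.001, 1.617]
contact_force: [1.1, -0.5, 0.4]
finger_gap: 84.6
gripper_force: 0.0
```

```bash
cat >> h.py <<'E'
HS=dict(blue=[((100,120,60),(125,255,255))],red=[((0,120,80),(8,255,255)),((170,120,80),(180,255,255))])
def caps(cam,col,z=26,amin=150,use=None):
    """centre of cap discs of a colour by ellipse of the outline mask, top at z"""
    b=grab_frame(cam) if use is None else use;hsv=cv2.cvtColor(b,cv2.COLOR_BGR2HSV)
    m=sum(cv2.inRange(hsv,*r) for r in HS[col]);n,l,s,c=cv2.connectedComponentsWithStats(m)
    return [(int(s[i][4]),c[i].round(1),ray(cam,*c[i],z/1)[:2].round(1)) for i in range(1,n) if s[i][4]>amin and s[i][2]<3*s[i][3]<9*s[i][2]]
E
python3 - <<'E'
from h import *
o=get_obs();print(o["t"],o["eef_pos"],o["ee_rot"][2])
a=grab_frame("wrist");cv2.imwrite("pics/w4.png",cv2.resize(a,(800,600)))
for c in caps("wrist","blue",20,400,a): print(c)
t=grab_frame("top")
for k in HS:
  for c in caps("top",k,20,100,t): print("top",k,c)
E
```

```text
11.1 [ 452.2541837  -163.90802536  148.73871514] 1.6173292881454029
(3720, array([271. , 194.2]), array([ 451. , -164.6]))
top blue (215, array([507.5, 249.9]), array([ 525.8, -574.2]))
top blue (328, array([346.7, 279.1]), array([ 452.4, -162.8]))
top blue (418, array([214.2, 281.2]), array([447.5, 173.9]))
top red (283, array([129.8,  83.5]), array([963.5, 401.7]))
top red (313, array([474.5, 111.6]), array([ 886.8, -503. ]))
top red (410, array([169.1, 283.3]), array([442.3, 288.5]))
```

View pics/w4.png

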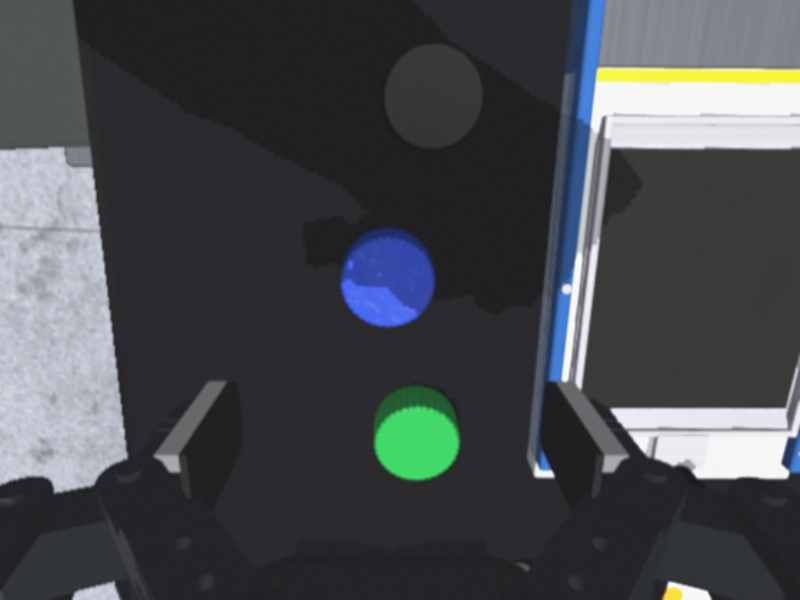

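The blue cap is at (388,282), between black (433,96) and green (417,432). Its colour and size fit, and its centre is about (451,-165.3).

>>> move_arm(
  steps=[
    {"dx": -1.2,"dy": -1.4,"dz": -40,"ax": 0,"ay": 0,"az": 0,"jaw": 85},
    {"dx": 0,"dy": 0,"dz": -45,"ax": 0,"ay": 0,"az": 0,"jaw": 85},
    {"dx": 0,"dy": 0,"dz": -40,"ax": 0,"ay": 0,"az": 0,"jaw": 85},
    {"dx": 0,"dy": 0,"dz": -20,"ax": 0,"ay": 0,"az": 0,"jaw": 85},
    {"dx": 0,"dy": 0,"dz": 0,"ax": 0,"ay": 0,"az": 0,"jaw": 70},
    {"dx": 0,"dy": 0,"dz": 0,"ax": 0,"ay": 0,"az": 0,"jaw": 48},
    {"dx": 0,"dy": 0,"dz": 0,"ax": 0,"ay": 0,"az": 0,"jaw": 48},
    {"dx": 0,"dy": 0,"dz": 0,"ax": 0,"ay": 0,"az": 0,"jaw": 48},
  ],
  grip_force=25,
)

```text
t: 12.0
eef_pos: [451.8, -166.0, 4.6]
ee_rot: [3.139, 0.002, 1.617]
contact_force: [-0.7, -0.2, 0.9]
finger_gap: 51.0
gripper_force: 26.1
```

>>> move_arm(
  steps=[
    {"dx": 0,"dy": 0,"dz": 40,"ax": 0,"ay": 0,"az": 0,"jaw": 48},
    {"dx": 0,"dy": 0,"dz": 50,"ax": 0,"ay": 0,"az": 0,"jaw": 48},
    {"dx": 40,"dy": -12,"dz": 0,"ax": 0,"ay": 0,"az": 0,"jaw": 48},
    {"dx": 40,"dy": -12,"dz": 0,"ax": 0,"ay": 0,"az": 0,"jaw": 48},
    {"dx": 40,"dy": -12,"dz": 0,"ax": 0,"ay": 0,"az": 0,"jaw": 48},
    {"dx": 40,"dy": -12,"dz": 0,"ax": 0,"ay": 0,"az": 0,"jaw": 48},
    {"dx": 12,"dy": 0,"dz": 0,"ax": 0,"ay": 0,"az": 0,"jaw": 48},
    {"dx": 0,"dy": 0,"dz": 0,"ax": 0,"ay": 0,"az": 0,"jaw": 48},
    {"dx": 0,"dy": 0,"dz": 0,"ax": 0,"ay": 0,"az": 0,"jaw": 48},
  ],
)

```text
t: 12.9
eef_pos: [621.9, -212.9, 93.5]
ee_rot: [-3.142, 0.0, 1.617]
contact_force: [0.1, 0.3, -0.8]
finger_gap: 51.0
gripper_force: 26.5
```

```bash
python3 - <<'E'
from h import *
o=get_obs();print(o["t"],o["eef_pos"],o["ee_rot"][2],o["finger_gap"])
a=grab_frame("wrist");cv2.imwrite("pics/w5.png",cv2.resize(a,(800,600)))
E
```

```text
12.9 [ 621.92124357 -212.92636663   93.50716042] 1.6170878471031203 50.976544063078606
```

View pics/w5.png

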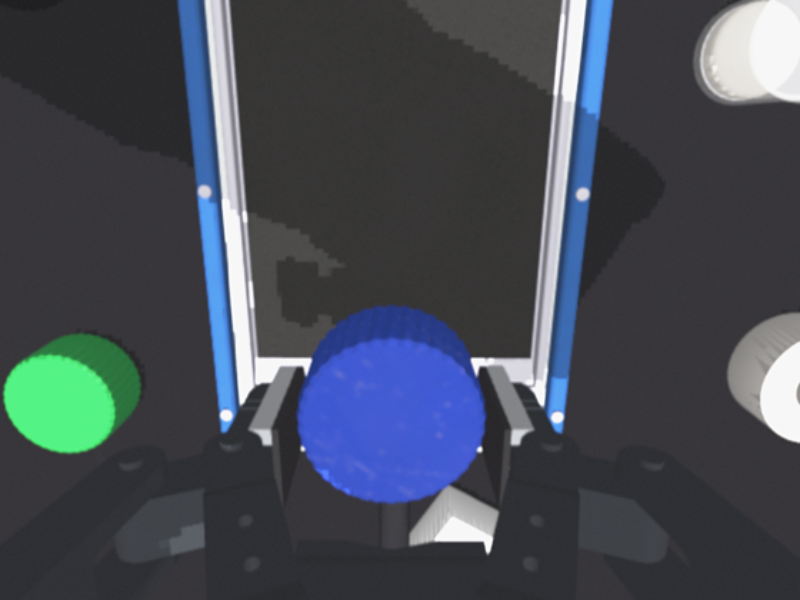

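Cap held level above the tray; the inner near edge of the tray is at (395,357). Checking the slot.

```bash
python3 - <<'E'
from h import *
for u,v in[(255,357),(533,357),(395,357)]: print(ray("wrist",u*.7,v*.7,24).round(1))
E
```

```text
[ 562.1 -235.9   24. ]
[ 685.3 -230.2   24. ]
[ 624.1 -233.    24. ]
```

>>> move_arm(
  steps=[
    {"dx": -12,"dy": 6,"dz": -10,"ax": 0,"ay": 0,"az": 0,"jaw": 48},
    {"dx": 0,"dy": 0,"dz": -25,"ax": 0,"ay": 0,"az": 0,"jaw": 48},
    {"dx": 0,"dy": 0,"dz": -20,"ax": 0,"ay": 0,"az": 0,"jaw": 48},
    {"dx": 0,"dy": 0,"dz": -8,"ax": 0,"ay": 0,"az": 0,"jaw": 48},
    {"dx": 0,"dy": 0,"dz": 0,"ax": 0,"ay": 0,"az": 0,"jaw": 48},
  ],
)

```text
t: 13.45
eef_pos: [608.9, -206.7, 29.7]
ee_rot: [-3.14, -0.001, 1.617]
contact_force: [-0.1, 0.6, -0.4]
finger_gap: 50.8
gripper_force: 26.5
```

>>> move_arm(
  steps=[
    {"dx": 0,"dy": 0,"dz": -1,"ax": 0,"ay": 0,"az": 0,"jaw": 58},
    {"dx": 0,"dy": 0,"dz": 0,"ax": 0,"ay": 0,"az": 0,"jaw": 58},
    {"dx": 0,"dy": 0,"dz": 0,"ax": 0,"ay": 0,"az": 0,"jaw": 58},
    {"dx": 0,"dy": 0,"dz": 30,"ax": 0,"ay": 0,"az": 0,"jaw": 58},
    {"dx": 0,"dy": 0,"dz": 45,"ax": 0,"ay": 0,"az": 0,"jaw": 85},
    {"dx": -16,"dy": 38,"dz": 45,"ax": 0,"ay": 0,"az": 0,"jaw": 85},
    {"dx": -16,"dy": 38,"dz": 0,"ax": 0,"ay": 0,"az": 0,"jaw": 85},
    {"dx": -16,"dy": 38,"dz": 0,"ax": 0,"ay": 0,"az": 0,"jaw": 85},
    {"dx": -16,"dy": 38,"dz": 0,"ax": 0,"ay": 0,"az": 0,"jaw": 85},
    {"dx": -16,"dy": 38,"dz": 0,"ax": 0,"ay": 0,"az": 0,"jaw": 85},
  ],
)

```text
t: 14.45
eef_pos: [532.7, -22.8, 141.8]
ee_rot: [3.14, 0.0, 1.616]
contact_force: [0.6, 0.0, 0.4]
finger_gap: 85.1
gripper_force: 0.0
```

>>> move_arm(
  steps=[
    {"dx": -16,"dy": 38,"dz": 0,"ax": 0,"ay": 0,"az": 0,"jaw": 85},
    {"dx": -16,"dy": 38,"dz": 0,"ax": 0,"ay": 0,"az": 0,"jaw": 85},
    {"dx": -16,"dy": 38,"dz": 0,"ax": 0,"ay": 0,"az": 0,"jaw": 85},
    {"dx": -16,"dy": 38,"dz": 0,"ax": 0,"ay": 0,"az": 0,"jaw": 85},
    {"dx": -16,"dy": 38,"dz": 0,"ax": 0,"ay": 0,"az": 0,"jaw": 85},
    {"dx": 0,"dy": 0,"dz": 0,"ax": 0,"ay": 0,"az": 0,"jaw": 85},
    {"dx": 0,"dy": 0,"dz": 0,"ax": 0,"ay": 0,"az": 0,"jaw": 85},
  ],
)

```text
t: 15.15
eef_pos: [453.2, 166.8, 141.6]
ee_rot: [3.14, 0.0, 1.619]
contact_force: [0.3, -0.7, -1.2]
finger_gap: 85.1
gripper_force: 0.0
```

```bash
python3 - <<'E'
from h import *
o=get_obs();print(o["t"],o["eef_pos"],o["ee_rot"][2],o["qpos"].round(2))
for k in HS:
  for c in caps("wrist",k,20,400): print(k,c)
t=grab_frame("top")
for k in HS:
  for c in caps("top",k,20,100,t): print("top",k,c)
E
```

```text
15.15 [453.18363464 166.759942   141.5694402 ] 1.619346985965122 [ 0.19  0.18 -0.35  1.04 -0.    1.71]
blue (3939, array([265.9, 184.9]), array([447.6, 174.8]))
blue (1848, array([518.2, 168.2]), array([633. , 196.1]))
blue (1343, array([547.6, 303.8]), array([685.3,  84.2]))
red (4102, array([264.5,  26.7]), array([442.7, 281.7]))
top blue (376, array([364.3, 216.6]), array([ 611.4, -210. ]))
top blue (217, array([507.7, 249.7]), array([ 526.2, -574.9]))
top blue (233, array([217.5, 279.7]), array([451.1, 165.7]))
top red (284, array([129.9,  83.5]), array([963.4, 401.6]))
top red (315, array([474.5, 111.5]), array([ 886.9, -503. ]))
```

>>> move_arm(
  steps=[
    {"dx": -5.6,"dy": 7,"dz": -40,"ax": 0,"ay": 0,"az": 0,"jaw": 85},
    {"dx": 0,"dy": 0,"dz": -45,"ax": 0,"ay": 0,"az": 0,"jaw": 85},
    {"dx": 0,"dy": 0,"dz": -35,"ax": 0,"ay": 0,"az": 0,"jaw": 85},
    {"dx": 0,"dy": 0,"dz": -18,"ax": 0,"ay": 0,"az": 0,"jaw": 85},
    {"dx": 0,"dy": 0,"dz": 0,"ax": 0,"ay": 0,"az": 0,"jaw": 70},
    {"dx": 0,"dy": 0,"dz": 0,"ax": 0,"ay": 0,"az": 0,"jaw": 48},
    {"dx": 0,"dy": 0,"dz": 0,"ax": 0,"ay": 0,"az": 0,"jaw": 48},
    {"dx": 0,"dy": 0,"dz": 0,"ax": 0,"ay": 0,"az": 0,"jaw": 48},
  ],
  grip_force=25,
)

```text
t: 16.1
eef_pos: [449.1, 173.0, 4.4]
ee_rot: [3.139, -0.0, 1.616]
contact_force: [0.5, -0.5, 0.5]
finger_gap: 51.2
gripper_force: 26.1
```

>>> move_arm(
  steps=[
    {"dx": 0,"dy": 0,"dz": 45,"ax": 0,"ay": 0,"az": 0,"jaw": 48},
    {"dx": 0,"dy": 0,"dz": 45,"ax": 0,"ay": 0,"az": 0,"jaw": 48},
    {"dx": 18.4,"dy": -33,"dz": 0,"ax": 0,"ay": 0,"az": 0,"jaw": 48},
    {"dx": 18.4,"dy": -33,"dz": 0,"ax": 0,"ay": 0,"az": 0,"jaw": 48},
    {"dx": 18.4,"dy": -33,"dz": 0,"ax": 0,"ay": 0,"az": 0,"jaw": 48},
    {"dx": 18.4,"dy": -33,"dz": 0,"ax": 0,"ay": 0,"az": 0,"jaw": 48},
    {"dx": 18.4,"dy": -33,"dz": 0,"ax": 0,"ay": 0,"az": 0,"jaw": 48},
    {"dx": 18.4,"dy": -33,"dz": 0,"ax": 0,"ay": 0,"az": 0,"jaw": 48},
    {"dx": 18.4,"dy": -33,"dz": 0,"ax": 0,"ay": 0,"az": 0,"jaw": 48},
    {"dx": 18.4,"dy": -33,"dz": 0,"ax": 0,"ay": 0,"az": 0,"jaw": 48},
  ],
)

```text
t: 17.1
eef_pos: [595.9, -92.6, 94.2]
ee_rot: [3.14, 0.001, 1.617]
contact_force: [0.5, -0.4, -0.1]
finger_gap: 50.8
gripper_force: 26.5
```

>>> move_arm(
  steps=[
    {"dx": 18.4,"dy": -33,"dz": 0,"ax": 0,"ay": 0,"az": 0,"jaw": 48},
    {"dx": 18.4,"dy": -33,"dz": 0,"ax": 0,"ay": 0,"az": 0,"jaw": 48},
    {"dx": 0,"dy": 0,"dz": 0,"ax": 0,"ay": 0,"az": 0,"jaw": 48},
    {"dx": 0,"dy": 0,"dz": 0,"ax": 0,"ay": 0,"az": 0,"jaw": 48},
  ],
)

```text
t: 17.5
eef_pos: [631.8, -157.9, 93.4]
ee_rot: [3.141, 0.0, 1.615]
contact_force: [0.5, 0.5, -0.9]
finger_gap: 50.9
gripper_force: 26.5
```

```bash
python3 - <<'E'
from h import *
o=get_obs();print(o["t"],o["eef_pos"],o["finger_gap"])
for c in caps("wrist","blue",70,400): print(c)
cv2.imwrite("pics/w6.png",cv2.resize(grab_frame("wrist"),(800,600)))
E
```

```text
17.5 [ 631.7859829  -157.85075501   93.42703999] 50.94499992587987
(14875, array([271.5, 281.6]), array([ 630.9, -173.9]))
```

View pics/w6.png

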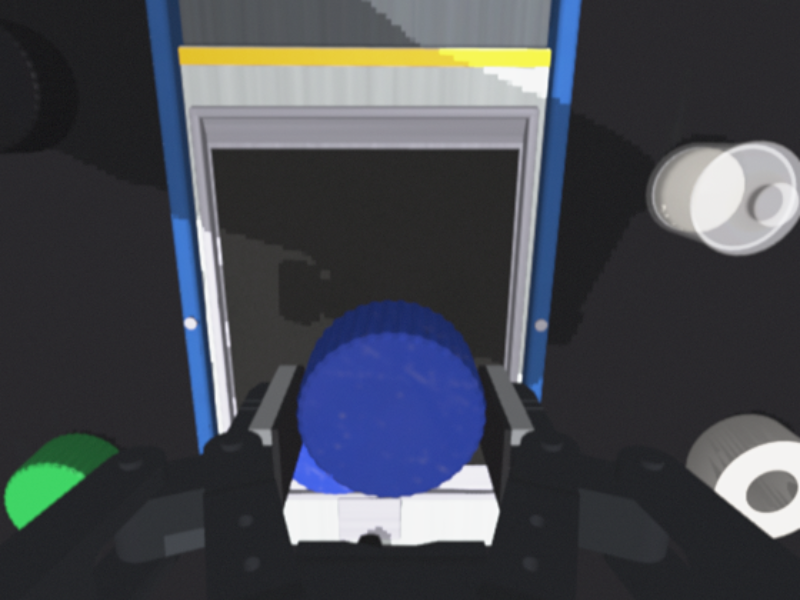

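The cap is level over the tray; the first one is visible behind it, and the far flat edge is at (367,148). Lowering at slot 2.

>>> move_arm(
  steps=[
    {"dx": 1.5,"dy": 0,"dz": -10,"ax": 0,"ay": 0,"az": 0,"jaw": 48},
    {"dx": 0,"dy": 0,"dz": -25,"ax": 0,"ay": 0,"az": 0,"jaw": 48},
    {"dx": 0,"dy": 0,"dz": -20,"ax": 0,"ay": 0,"az": 0,"jaw": 48},
    {"dx": 0,"dy": 0,"dz": -9,"ax": 0,"ay": 0,"az": 0,"jaw": 48},
    {"dx": 0,"dy": 0,"dz": 0,"ax": 0,"ay": 0,"az": 0,"jaw": 48},
    {"dx": 0,"dy": 0,"dz": 0,"ax": 0,"ay": 0,"az": 0,"jaw": 58},
    {"dx": 0,"dy": 0,"dz": 0,"ax": 0,"ay": 0,"az": 0,"jaw": 58},
    {"dx": 0,"dy": 0,"dz": 0,"ax": 0,"ay": 0,"az": 0,"jaw": 58},
  ],
)

```text
t: 18.4
eef_pos: [633.7, -157.2, 29.9]
ee_rot: [3.14, 0.001, 1.617]
contact_force: [-0.3, -0.6, 0.1]
finger_gap: 58.1
gripper_force: 0.0
```

>>> move_arm(
  steps=[
    {"dx": 0,"dy": 0,"dz": 30,"ax": 0,"ay": 0,"az": 0,"jaw": 58},
    {"dx": 0,"dy": 0,"dz": 45,"ax": 0,"ay": 0,"az": 0,"jaw": 85},
    {"dx": -16,"dy": 35,"dz": 45,"ax": 0,"ay": 0,"az": 0,"jaw": 85},
    {"dx": -16,"dy": 40,"dz": 0,"ax": 0,"ay": 0,"az": 0,"jaw": 85},
    {"dx": -16,"dy": 40,"dz": 0,"ax": 0,"ay": 0,"az": 0,"jaw": 85},
    {"dx": -16,"dy": 40,"dz": 0,"ax": 0,"ay": 0,"az": 0,"jaw": 85},
    {"dx": -16,"dy": 40,"dz": 0,"ax": 0,"ay": 0,"az": 0,"jaw": 85},
    {"dx": -16,"dy": 40,"dz": 0,"ax": 0,"ay": 0,"az": 0,"jaw": 85},
    {"dx": -16,"dy": 40,"dz": 0,"ax": 0,"ay": 0,"az": 0,"jaw": 85},
    {"dx": -16,"dy": 40,"dz": 0,"ax": 0,"ay": 0,"az": 0,"jaw": 85},
  ],
)

```text
t: 19.4
eef_pos: [507.1, 154.0, 142.8]
ee_rot: [3.14, -0.0, 1.616]
contact_force: [0.9, 0.2, -0.3]
finger_gap: 85.2
gripper_force: 0.0
```

>>> move_arm(
  steps=[
    {"dx": -16,"dy": 40,"dz": 0,"ax": 0,"ay": 0,"az": 0,"jaw": 85},
    {"dx": -16,"dy": 40,"dz": 0,"ax": 0,"ay": 0,"az": 0,"jaw": 85},
    {"dx": -16,"dy": 35,"dz": 0,"ax": 0,"ay": 0,"az": 0,"jaw": 85},
    {"dx": -14,"dy": 0,"dz": 0,"ax": 0,"ay": 0,"az": 0,"jaw": 85},
    {"dx": 0,"dy": 0,"dz": 0,"ax": 0,"ay": 0,"az": 0,"jaw": 85},
    {"dx": 0,"dy": 0,"dz": 0,"ax": 0,"ay": 0,"az": 0,"jaw": 85},
  ],
)

```text
t: 20.0
eef_pos: [445.9, 267.1, 142.4]
ee_rot: [3.14, 0.0, 1.617]
contact_force: [0.7, 0.1, 0.3]
finger_gap: 84.7
gripper_force: 0.0
```

```bash
python3 - <<'E'
from h import *
o=get_obs();print(o["t"],o["eef_pos"],o["ee_rot"][2],o["qpos"].round(2))
for k in HS:
  for c in caps("wrist",k,20,400): print(k,c)
t=grab_frame("top")
for k in HS:
  for c in caps("top",k,44 if k=="blue" else 20,100,t): print("top",k,c)
E
```

```text
20.0 [445.90772002 267.05265188 142.40122816] 1.616505824790245 [ 0.39  0.25 -0.26  1.06 -0.    1.91]
blue (2953, array([506.1, 311.2]), array([645.6, 175.5]))
red (4019, array([268.8, 166.6]), array([442.1, 289.4]))
top blue (780, array([353.8, 212. ]), array([ 621.5, -178.8]))
top blue (215, array([507.4, 250. ]), array([ 526.1, -560.5]))
top red (283, array([129.8,  83.5]), array([963.4, 401.7]))
top red (314, array([474.5, 111.6]), array([ 886.8, -503. ]))
top red (359, array([169.4, 283. ]), array([443.1, 287.6]))
```

>>> move_arm(
  steps=[
    {"dx": -3.8,"dy": 21.2,"dz": -40,"ax": 0,"ay": 0,"az": 0,"jaw": 85},
    {"dx": 0,"dy": 0,"dz": -45,"ax": 0,"ay": 0,"az": 0,"jaw": 85},
    {"dx": 0,"dy": 0,"dz": -35,"ax": 0,"ay": 0,"az": 0,"jaw": 85},
    {"dx": 0,"dy": 0,"dz": -19,"ax": 0,"ay": 0,"az": 0,"jaw": 85},
    {"dx": 0,"dy": 0,"dz": 0,"ax": 0,"ay": 0,"az": 0,"jaw": 70},
    {"dx": 0,"dy": 0,"dz": 0,"ax": 0,"ay": 0,"az": 0,"jaw": 48},
    {"dx": 0,"dy": 0,"dz": 0,"ax": 0,"ay": 0,"az": 0,"jaw": 48},
    {"dx": 0,"dy": 0,"dz": 0,"ax": 0,"ay": 0,"az": 0,"jaw": 48},
  ],
  grip_force=25,
)

```text
t: 20.95
eef_pos: [443.3, 289.2, 4.6]
ee_rot: [3.139, -0.001, 1.616]
contact_force: [-0.0, 0.5, -1.5]
finger_gap: 51.1
gripper_force: 26.1
```

>>> move_arm(
  steps=[
    {"dx": 0,"dy": 0,"dz": 45,"ax": 0,"ay": 0,"az": 0,"jaw": 48},
    {"dx": 0,"dy": 0,"dz": 45,"ax": 0,"ay": 0,"az": 0,"jaw": 48},
    {"dx": 16.2,"dy": -40,"dz": 0,"ax": 0,"ay": 0,"az": 0,"jaw": 48},
    {"dx": 16.2,"dy": -40,"dz": 0,"ax": 0,"ay": 0,"az": 0,"jaw": 48},
    {"dx": 16.2,"dy": -40,"dz": 0,"ax": 0,"ay": 0,"az": 0,"jaw": 48},
    {"dx": 16.2,"dy": -40,"dz": 0,"ax": 0,"ay": 0,"az": 0,"jaw": 48},
    {"dx": 16.2,"dy": -40,"dz": 0,"ax": 0,"ay": 0,"az": 0,"jaw": 48},
    {"dx": 16.2,"dy": -40,"dz": 0,"ax": 0,"ay": 0,"az": 0,"jaw": 48},
    {"dx": 16.2,"dy": -40,"dz": 0,"ax": 0,"ay": 0,"az": 0,"jaw": 48},
    {"dx": 16.2,"dy": -40,"dz": 0,"ax": 0,"ay": 0,"az": 0,"jaw": 48},
  ],
)

```text
t: 21.95
eef_pos: [572.4, -33.1, 94.4]
ee_rot: [3.139, 0.0, 1.617]
contact_force: [0.1, -0.2, -0.4]
finger_gap: 50.9
gripper_force: 26.5
```

>>> move_arm(
  steps=[
    {"dx": 16.2,"dy": -40,"dz": 0,"ax": 0,"ay": 0,"az": 0,"jaw": 48},
    {"dx": 16.2,"dy": -40,"dz": 0,"ax": 0,"ay": 0,"az": 0,"jaw": 48},
    {"dx": 0,"dy": 0,"dz": 0,"ax": 0,"ay": 0,"az": 0,"jaw": 48},
    {"dx": 0,"dy": 0,"dz": 0,"ax": 0,"ay": 0,"az": 0,"jaw": 48},
  ],
)

```text
t: 22.35
eef_pos: [604.2, -112.5, 93.7]
ee_rot: [3.14, 0.0, 1.615]
contact_force: [0.1, -0.0, 0.5]
finger_gap: 50.5
gripper_force: 26.5
```

```bash
python3 - <<'E'
from h import *
o=get_obs();print(o["t"],o["eef_pos"],o["finger_gap"])
cv2.imwrite("pics/w7.png",cv2.resize(grab_frame("wrist"),(800,600)))
t=grab_frame("top");
for k in HS:
  for c in caps("top",k,44,100,t): print("top",k,c)
cv2.imwrite("pics/t7.png",cv2.resize(t[170:270,220:400],(800,444),interpolation=cv2.INTER_CUBIC))
E
```

```text
22.35 [ 604.17759729 -112.45111503   93.67924273] 50.4958732674375
top blue (215, array([507.7, 249.8]), array([ 526.5, -561.2]))
top red (282, array([129.8,  83.4]), array([953.8, 392.4]))
top red (313, array([474.6, 111.5]), array([ 878.9, -491.2]))
```

View pics/w7.png

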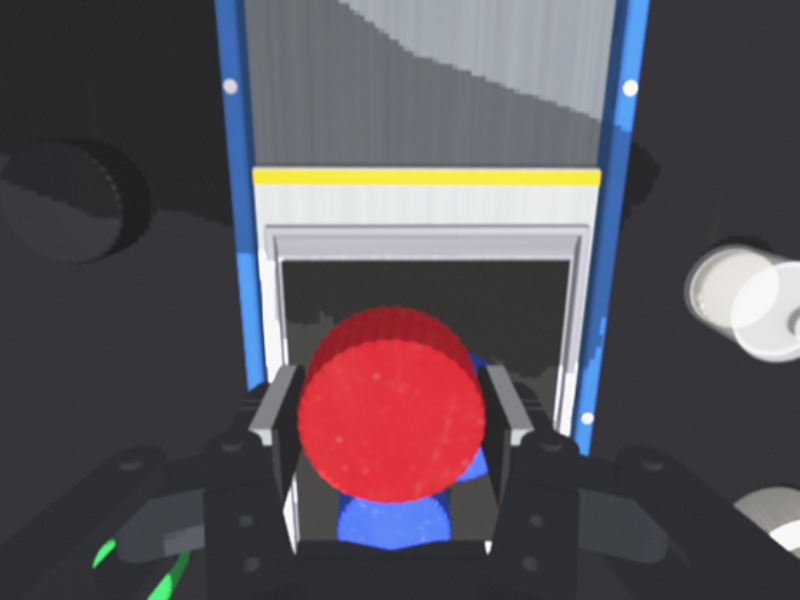

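Red cap is level over its slot; blue caps 1 and 2 lie flat behind it. Placing it.

>>> move_arm(
  steps=[
    {"dx": 1,"dy": 2,"dz": -10,"ax": 0,"ay": 0,"az": 0,"jaw": 48},
    {"dx": 0,"dy": 0,"dz": -25,"ax": 0,"ay": 0,"az": 0,"jaw": 48},
    {"dx": 0,"dy": 0,"dz": -20,"ax": 0,"ay": 0,"az": 0,"jaw": 48},
    {"dx": 0,"dy": 0,"dz": -9,"ax": 0,"ay": 0,"az": 0,"jaw": 48},
    {"dx": 0,"dy": 0,"dz": 0,"ax": 0,"ay": 0,"az": 0,"jaw": 48},
    {"dx": 0,"dy": 0,"dz": 0,"ax": 0,"ay": 0,"az": 0,"jaw": 58},
    {"dx": 0,"dy": 0,"dz": 0,"ax": 0,"ay": 0,"az": 0,"jaw": 58},
    {"dx": 0,"dy": 0,"dz": 0,"ax": 0,"ay": 0,"az": 0,"jaw": 58},
    {"dx": 0,"dy": 0,"dz": 30,"ax": 0,"ay": 0,"az": 0,"jaw": 58},
    {"dx": 0,"dy": 0,"dz": 45,"ax": 0,"ay": 0,"az": 0,"jaw": 58},
  ],
)

```text
t: 23.45
eef_pos: [602.2, -108.4, 101.7]
ee_rot: [-3.135, -0.002, 1.617]
contact_force: [0.8, -0.0, -0.2]
finger_gap: 58.1
gripper_force: 0.0
```

>>> move_arm(
  steps=[
    {"dx": 4,"dy": -35,"dz": 45,"ax": 0,"ay": 0,"az": 0,"jaw": 58},
    {"dx": 4,"dy": -40,"dz": 0,"ax": 0,"ay": 0,"az": 0,"jaw": 58},
    {"dx": 4,"dy": -40,"dz": 0,"ax": 0,"ay": 0,"az": 0,"jaw": 58},
    {"dx": 5,"dy": -40,"dz": 0,"ax": 0,"ay": 0,"az": 0,"jaw": 50},
    {"dx": 4,"dy": -14,"dz": 0,"ax": 0,"ay": 0,"az": 0,"jaw": 50},
    {"dx": 0,"dy": 0,"dz": 0,"ax": 0,"ay": 0,"az": 0,"jaw": 50},
    {"dx": 0,"dy": 0,"dz": 0,"ax": 0,"ay": 0,"az": 0,"jaw": 50},
  ],
)

```text
t: 24.15
eef_pos: [624.9, -273.6, 143.0]
ee_rot: [-3.141, -0.001, 1.616]
contact_force: [0.6, -0.0, 0.4]
finger_gap: 50.2
gripper_force: 0.0
```

```bash
python3 - <<'E'
from h import *
o=get_obs();print(o["t"],o["eef_pos"],o["finger_gap"])
a=grab_frame("wrist");cv2.imwrite("pics/w8.png",cv2.resize(a,(800,600)))
for k in HS:
  for c in caps("wrist",k,46,400,a): print(k,c)
print(proj("wrist",[626.4,-279.5,72])/.7)
t=grab_frame("top")
for k in HS:
  for c in caps("top",k,46,100,t): print("top",k,c)
E
```

```text
24.15 [ 624.88929416 -273.5604723   143.00883907] 50.191606254797136
blue (4587, array([294.5,  27.5]), array([ 632.1, -160. ]))
blue (5229, array([254.3, 103.6]), array([ 609.4, -205.1]))
[393.79265459 327.08942234]
top blue (749, array([354. , 211.9]), array([ 621.5, -178.9]))
top red (282, array([129.8,  83.5]), array([952.7, 391.5]))
top red (312, array([474.5, 111.5]), array([ 878.1, -490.1]))
top red (363, array([326.1, 218.4]), array([ 605.3, -108.9]))
```

View pics/w8.png

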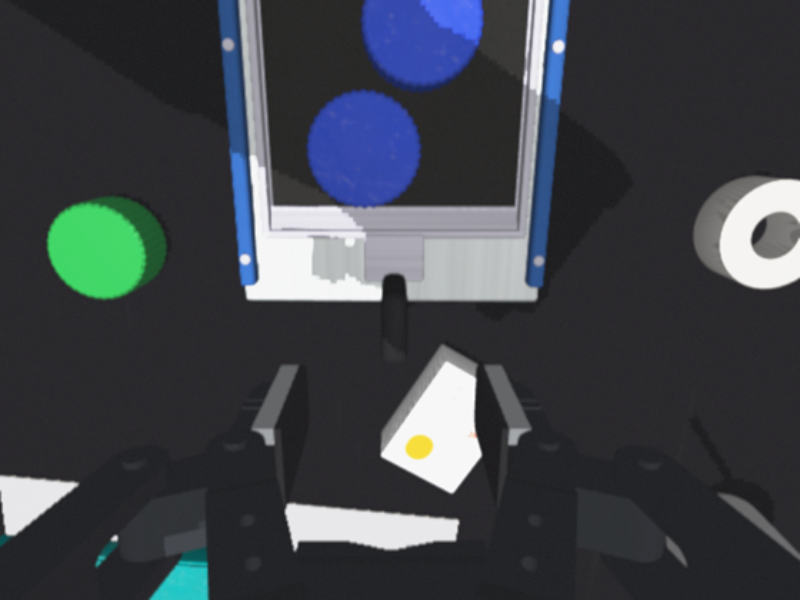

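All three caps lie flat; blues at (422,25) and (363,148), red confirmed by the top camera at (605,-109). The handle top is at (394,327), exactly where it was left. Gripping it again.

>>> move_arm(
  steps=[
    {"dx": 1.7,"dy": -5.9,"dz": -30,"ax": 0,"ay": 0,"az": 0,"jaw": 50},
    {"dx": 0,"dy": 0,"dz": -40,"ax": 0,"ay": 0,"az": 0,"jaw": 50},
    {"dx": 0,"dy": 0,"dz": -34,"ax": 0,"ay": 0,"az": 0,"jaw": 50},
    {"dx": 0,"dy": 0,"dz": 0,"ax": 0,"ay": 0,"az": 0,"jaw": 30},
    {"dx": 0,"dy": 0,"dz": 0,"ax": 0,"ay": 0,"az": 0,"jaw": 8},
    {"dx": 0,"dy": 0,"dz": 0,"ax": 0,"ay": 0,"az": 0,"jaw": 8},
    {"dx": 0,"dy": 0,"dz": 0,"ax": 0,"ay": 0,"az": 0,"jaw": 8},
    {"dx": 0,"dy": 0,"dz": 0,"ax": 0,"ay": 0,"az": 0,"jaw": 8},
  ],
  grip_force=40,
)

```text
t: 25.05
eef_pos: [628.1, -280.1, 41.4]
ee_rot: [3.139, 0.001, 1.617]
contact_force: [-0.6, 1.0, 2.9]
finger_gap: 11.2
gripper_force: 43.8
```

>>> move_arm(
  steps=[
    {"dx": -0.2,"dy": 4,"dz": 0,"ax": 0,"ay": 0,"az": 0,"jaw": 6},
    {"dx": -0.3,"dy": 8,"dz": 0,"ax": 0,"ay": 0,"az": 0,"jaw": 6},
    {"dx": -0.5,"dy": 10,"dz": 0,"ax": 0,"ay": 0,"az": 0,"jaw": 6},
    {"dx": -0.5,"dy": 10,"dz": 0,"ax": 0,"ay": 0,"az": 0,"jaw": 6},
    {"dx": -0.5,"dy": 10,"dz": 0,"ax": 0,"ay": 0,"az": 0,"jaw": 6},
    {"dx": -0.5,"dy": 10,"dz": 0,"ax": 0,"ay": 0,"az": 0,"jaw": 6},
    {"dx": -0.5,"dy": 10,"dz": 0,"ax": 0,"ay": 0,"az": 0,"jaw": 6},
    {"dx": -0.5,"dy": 10,"dz": 1,"ax": 0,"ay": 0,"az": 0,"jaw": 6},
    {"dx": -0.5,"dy": 10,"dz": 1,"ax": 0,"ay": 0,"az": 0,"jaw": 6},
    {"dx": -0.4,"dy": 8,"dz": 1,"ax": 0,"ay": 0,"az": 0,"jaw": 6},
  ],
)

```text
t: 26.05
eef_pos: [621.9, -188.5, 41.9]
ee_rot: [-3.141, -0.001, 1.617]
contact_force: [0.9, -0.3, -3.4]
finger_gap: 11.4
gripper_force: 42.9
```

>>> move_arm(
  steps=[
    {"dx": -0.4,"dy": 8,"dz": 1,"ax": 0,"ay": 0,"az": 0,"jaw": 6},
    {"dx": -0.4,"dy": 8,"dz": 2,"ax": 0,"ay": 0,"az": 0,"jaw": 6},
    {"dx": -0.4,"dy": 8,"dz": 1,"ax": 0,"ay": 0,"az": 0,"jaw": 6},
    {"dx": -0.4,"dy": 8,"dz": -1,"ax": 0,"ay": 0,"az": 0,"jaw": 6},
    {"dx": -0.4,"dy": 8,"dz": -1,"ax": 0,"ay": 0,"az": 0,"jaw": 6},
    {"dx": -0.4,"dy": 8,"dz": -1,"ax": 0,"ay": 0,"az": 0,"jaw": 6},
  ],
)

```text
t: 26.65
eef_pos: [620.0, -141.0, 43.1]
ee_rot: [-3.141, -0.0, 1.617]
contact_force: [-1.0, -0.6, -4.5]
finger_gap: 11.2
gripper_force: 42.9
```

```bash
python3 - <<'E'
from h import *
o=get_obs();print(o["contact_force"],o["torque"])
a=grab_frame("scene");cv2.imwrite("pics/s3.png",cv2.resize(a[130:330,180:400],(800,600)))
E
```

```text
[-0.95134396 -0.57268866 -4.45912811] [-0.40873513 -0.08691421  0.00823387]
```

View pics/s3.png

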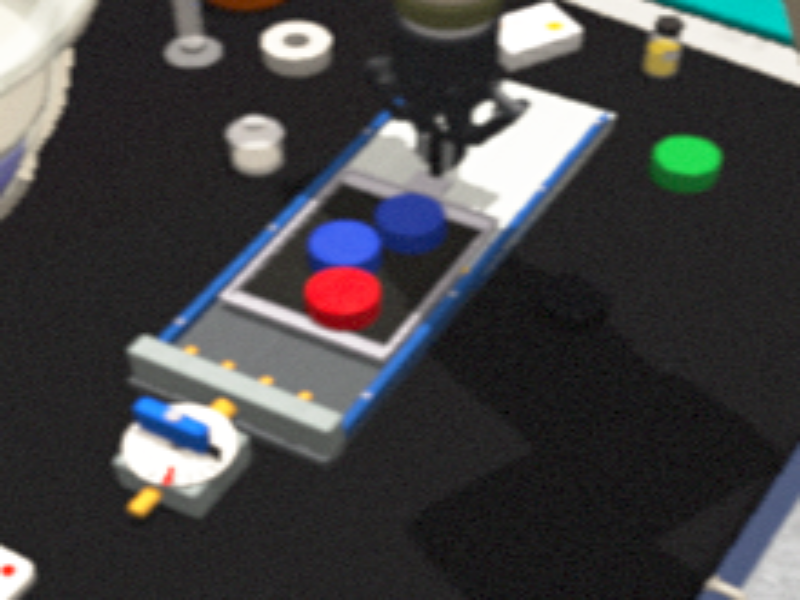

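>>> move_arm(
  steps=[
    {"dx": -0.4,"dy": 8,"dz": -0.5,"ax": 0,"ay": 0,"az": 0,"jaw": 6},
    {"dx": -0.4,"dy": 8,"dz": -0.5,"ax": 0,"ay": 0,"az": 0,"jaw": 6},
    {"dx": -0.4,"dy": 8,"dz": -1,"ax": 0,"ay": 0,"az": 0,"jaw": 6},
    {"dx": -0.4,"dy": 8,"dz": -1,"ax": 0,"ay": 0,"az": 0,"jaw": 6},
    {"dx": -0.4,"dy": 8,"dz": -1,"ax": 0,"ay": 0,"az": 0,"jaw": 6},
    {"dx": -0.4,"dy": 8,"dz": -1.5,"ax": 0,"ay": 0,"az": 0,"jaw": 6},
    {"dx": -0.4,"dy": 7,"dz": -1.5,"ax": 0,"ay": 0,"az": 0,"jaw": 6},
    {"dx": -0.3,"dy": 6,"dz": -1.5,"ax": 0,"ay": 0,"az": 0,"jaw": 6},
    {"dx": 0,"dy": 4,"dz": 0,"ax": 0,"ay": 0,"az": 0,"jaw": 6},
    {"dx": 0,"dy": 0,"dz": 0,"ax": 0,"ay": 0,"az": 0,"jaw": 6},
  ],
)

```text
t: 27.7
eef_pos: [618.4, -76.9, 36.4]
ee_rot: [3.138, 0.001, 1.617]
contact_force: [0.9, -3.9, 6.4]
finger_gap: 11.4
gripper_force: 44.4
```

>>> move_arm(
  steps=[
    {"dx": 0,"dy": 1.5,"dz": 0,"ax": 0,"ay": 0,"az": 0,"jaw": 6},
    {"dx": 0,"dy": 1.5,"dz": 0,"ax": 0,"ay": 0,"az": 0,"jaw": 6},
    {"dx": 0,"dy": 0,"dz": 0,"ax": 0,"ay": 0,"az": 0,"jaw": 6},
  ],
)

```text
t: 28.0
eef_pos: [618.4, -74.6, 36.5]
ee_rot: [3.138, 0.002, 1.616]
contact_force: [-0.1, -5.4, 6.6]
finger_gap: 11.3
gripper_force: 44.4
```

>>> move_arm(
  steps=[
    {"dx": 0,"dy": 2,"dz": 0,"ax": 0,"ay": 0,"az": 0,"jaw": 6},
    {"dx": 0,"dy": 2,"dz": 0,"ax": 0,"ay": 0,"az": 0,"jaw": 6},
    {"dx": 0,"dy": 0,"dz": 0,"ax": 0,"ay": 0,"az": 0,"jaw": 6},
  ],
)

```text
t: 28.3
eef_pos: [618.2, -73.7, 36.5]
ee_rot: [3.139, 0.008, 1.614]
contact_force: [-1.0, -14.9, 5.2]
finger_gap: 11.5
gripper_force: 44.3
```

Force has risen to 15 N, so the tray is against the stop. Release, lift, and check.

>>> move_arm(
  steps=[
    {"dx": 0,"dy": -2,"dz": 0,"ax": 0,"ay": 0,"az": 0,"jaw": 6},
    {"dx": 0,"dy": 0,"dz": 0,"ax": 0,"ay": 0,"az": 0,"jaw": 45},
    {"dx": 0,"dy": 0,"dz": 0,"ax": 0,"ay": 0,"az": 0,"jaw": 45},
    {"dx": 0,"dy": 0,"dz": 0,"ax": 0,"ay": 0,"az": 0,"jaw": 45},
    {"dx": 0,"dy": 0,"dz": 40,"ax": 0,"ay": 0,"az": 0,"jaw": 45},
    {"dx": 0,"dy": 0,"dz": 50,"ax": 0,"ay": 0,"az": 0,"jaw": 45},
    {"dx": 0,"dy": 0,"dz": 40,"ax": 0,"ay": 0,"az": 0,"jaw": 45},
    {"dx": -2,"dy": 40,"dz": 35,"ax": 0,"ay": 0,"az": 0.14,"jaw": 50},
    {"dx": -2,"dy": 40,"dz": 0,"ax": 0,"ay": 0,"az": 0.14,"jaw": 50},
    {"dx": 0,"dy": 0,"dz": 0,"ax": 0,"ay": 0,"az": 0,"jaw": 50},
  ],
)

```text
t: 29.3
eef_pos: [613.2, 10.5, 199.2]
ee_rot: [3.139, -0.001, 1.905]
contact_force: [-1.1, 0.3, -0.3]
finger_gap: 50.1
gripper_force: 0.0
```

```bash
python3 - <<'E'
from h import *
o=get_obs();print(o["t"],o["eef_pos"],o["ee_rot"],o["finger_gap"])
a=grab_frame("wrist");cv2.imwrite("pics/w9.png",cv2.resize(a,(800,600)))
E
```

```text
29.3 [613.15278339  10.51937829 199.21247613] [ 3.13897331e+00 -1.08825344e-03  1.90454526e+00] 50.08965741968125
```

View pics/w9.png

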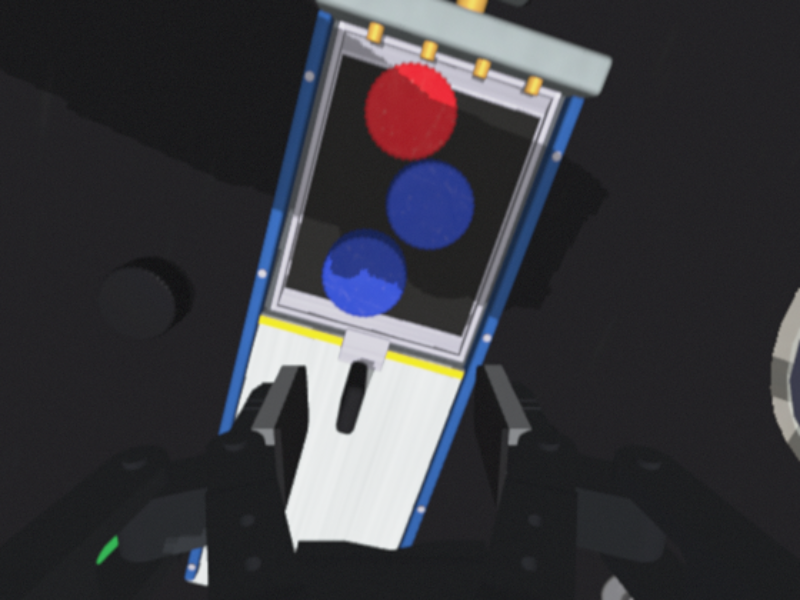

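The tray sits fully inside the well, past the yellow line and against the stop, with three caps flat (412,110), (430,205), (363,273). Now the valve.

>>> move_arm(
  steps=[
    {"dx": -0.7,"dy": 19.4,"dz": 0,"ax": 0,"ay": 0,"az": 0.128,"jaw": 50},
    {"dx": -0.7,"dy": 19.4,"dz": 0,"ax": 0,"ay": 0,"az": 0.128,"jaw": 50},
    {"dx": -0.7,"dy": 19.4,"dz": 0,"ax": 0,"ay": 0,"az": 0.128,"jaw": 50},
    {"dx": -0.7,"dy": 19.4,"dz": 0,"ax": 0,"ay": 0,"az": 0.128,"jaw": 50},
    {"dx": -0.7,"dy": 19.4,"dz": 0,"ax": 0,"ay": 0,"az": 0.128,"jaw": 50},
    {"dx": -0.7,"dy": 19.4,"dz": 0,"ax": 0,"ay": 0,"az": 0.128,"jaw": 50},
    {"dx": -0.7,"dy": 19.4,"dz": 0,"ax": 0,"ay": 0,"az": 0.128,"jaw": 50},
    {"dx": -0.7,"dy": 19.4,"dz": 0,"ax": 0,"ay": 0,"az": 0.128,"jaw": 50},
    {"dx": -0.7,"dy": 19.4,"dz": 0,"ax": 0,"ay": 0,"az": 0.128,"jaw": 50},
    {"dx": -0.4,"dy": 19.4,"dz": 0,"ax": 0,"ay": 0,"az": 0.128,"jaw": 50},
  ],
)

```text
t: 30.35
eef_pos: [606.0, 199.9, 196.4]
ee_rot: [-3.141, -0.002, -3.103]
contact_force: [-0.3, 0.6, -0.6]
finger_gap: 50.3
gripper_force: 0.0
```

>>> move_arm(
  steps=[
    {"dx": 0,"dy": 0,"dz": 0,"ax": 0,"ay": 0,"az": 0,"jaw": 50},
    {"dx": 0,"dy": 0,"dz": 0,"ax": 0,"ay": 0,"az": 0,"jaw": 50},
    {"dx": 0,"dy": 0,"dz": 0,"ax": 0,"ay": 0,"az": 0,"jaw": 50},
  ],
)

```text
t: 30.65
eef_pos: [606.4, 198.8, 197.1]
ee_rot: [-3.141, -0.001, -3.109]
contact_force: [0.9, -0.1, 0.1]
finger_gap: 50.4
gripper_force: 0.0
```

```bash
python3 - <<'E'
from h import *
o=get_obs();print(o["t"],o["eef_pos"],o["ee_rot"][2]%6.2832)
a=grab_frame("wrist");cv2.imwrite("pics/w10.png",cv2.resize(a,(800,600)))
E
```

```text
30.65 [606.37717167 198.82453153 197.12287066] 3.1740204310599083
```

View pics/w10.png

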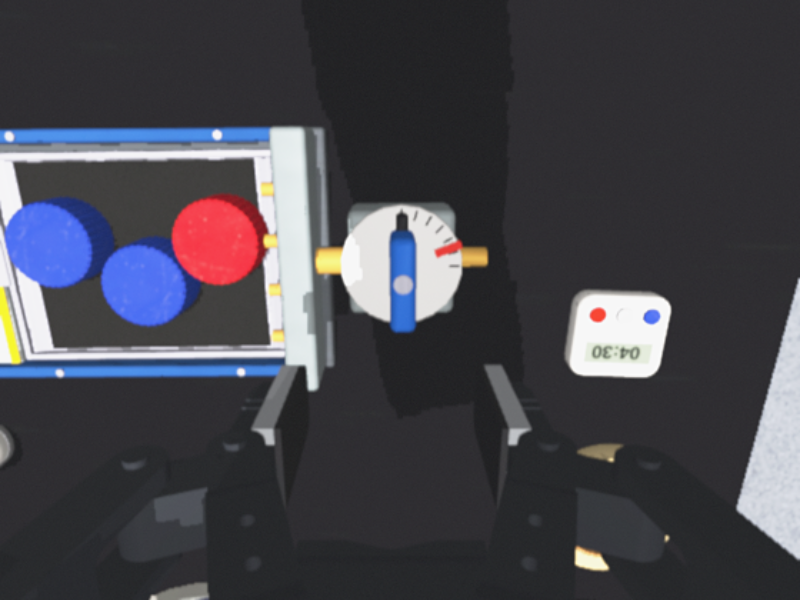

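Valve is shut, pointer at (403,218); the red mark is at (448,249). I'll remeasure the mark relative to the bar.

```bash
python3 - <<'E'
from h import *
s=.7;g=cv2.imread("pics/w10.png");hsv=cv2.cvtColor(g,cv2.COLOR_BGR2HSV)
m=cv2.inRange(hsv,(0,120,80),(8,255,255));k=np.zeros_like(m);k[230:270,425:475]=m[230:270,425:475]
ys,xs=np.nonzero(k);W=np.array([ray("wrist",x*s,y*s,44)[:2] for x,y in zip(xs,ys)])
c=W.mean(0);e,V=np.linalg.eigh(np.cov((W-c).T));d=V[:,1];d=d if d[1]>0 else -d
print("mark",c,np.arctan2(d[1],-d[0])+.045)
# dial circle: white edge ellipse
w=cv2.inRange(hsv,(0,0,130),(180,60,255));k=np.zeros_like(w);k[195:330,335:470]=w[195:330,335:470]
n,l,st,_=cv2.connectedComponentsWithStats(k);i=1+st[1:,4].argmax();pt=np.argwhere(l==i)[:,::-1].astype(np.float32)
h=cv2.convexHull(pt);el=cv2.fitEllipse(h);cc=ray("wrist",el[0][0]*s,el[0][1]*s,44)[:2];print(el,cc)
for q in(cc,np.array([605.8,204.7])):
  v=c-q;print("pos angle",np.arctan2(v[1],-v[0])+.045,np.linalg.norm(v))
print("hub",ray("wrist",403*s,285*s,82),"ptr",ray("wrist",402*s,218*s,70))
E
```

```text
mark [594.37837697 232.61811401] 1.2036464278975547
((400.3655090332031, 261.28826904296875), (125.10400390625, 134.01809692382812), 98.00421905517578) [603.10803484 204.32328412]
pos angle 1.3165370437591322 29.610881868329443
pos angle 1.2274599229336434 30.164127077286324
hub [606.47837857 205.12509538  82.        ] ptr [573.65405639 203.58916579  70.        ]
```

>>> move_arm(
  steps=[
    {"dx": 0,"dy": 6,"dz": -31,"ax": 0,"ay": 0,"az": 0.013,"jaw": 45},
    {"dx": 0,"dy": 0,"dz": -40,"ax": 0,"ay": 0,"az": 0,"jaw": 45},
    {"dx": 0,"dy": 0,"dz": -40,"ax": 0,"ay": 0,"az": 0,"jaw": 45},
    {"dx": 0,"dy": 0,"dz": -30,"ax": 0,"ay": 0,"az": 0,"jaw": 45},
    {"dx": 0,"dy": 0,"dz": 0,"ax": 0,"ay": 0,"az": 0,"jaw": 45},
    {"dx": 0,"dy": 0,"dz": 0,"ax": 0,"ay": 0,"az": 0,"jaw": 8},
    {"dx": 0,"dy": 0,"dz": 0,"ax": 0,"ay": 0,"az": 0,"jaw": 8},
    {"dx": 0,"dy": 0,"dz": 0,"ax": 0,"ay": 0,"az": 0,"jaw": 8},
  ],
  grip_force=30,
)

```text
t: 31.5
eef_pos: [608.3, 205.2, 59.3]
ee_rot: [-3.141, 0.004, -3.095]
contact_force: [-0.3, -3.0, 2.7]
finger_gap: 13.3
gripper_force: 32.9
```

>>> move_arm(
  steps=[
    {"dx": 0,"dy": 0,"dz": 0,"ax": 0,"ay": 0,"az": -0.13,"jaw": 8},
    {"dx": 0,"dy": 0,"dz": 0,"ax": 0,"ay": 0,"az": -0.13,"jaw": 8},
    {"dx": 0,"dy": 0,"dz": 0,"ax": 0,"ay": 0,"az": -0.13,"jaw": 8},
    {"dx": 0,"dy": 0,"dz": 0,"ax": 0,"ay": 0,"az": -0.13,"jaw": 8},
    {"dx": 0,"dy": 0,"dz": 0,"ax": 0,"ay": 0,"az": -0.13,"jaw": 8},
    {"dx": 0,"dy": 0,"dz": 0,"ax": 0,"ay": 0,"az": -0.13,"jaw": 8},
    {"dx": 0,"dy": 0,"dz": 0,"ax": 0,"ay": 0,"az": -0.13,"jaw": 8},
    {"dx": 0,"dy": 0,"dz": 0,"ax": 0,"ay": 0,"az": -0.13,"jaw": 8},
    {"dx": 0,"dy": 0,"dz": 0,"ax": 0,"ay": 0,"az": -0.13,"jaw": 8},
    {"dx": 0,"dy": 0,"dz": 0,"ax": 0,"ay": 0,"az": -0.05,"jaw": 8},
  ],
)

```text
t: 32.5
eef_pos: [607.1, 203.1, 59.3]
ee_rot: [3.141, 0.005, 1.964]
contact_force: [-4.4, -9.6, 5.6]
finger_gap: 13.3
gripper_force: 33.3
```

>>> move_arm(
  steps=[
    {"dx": 0,"dy": 0,"dz": 0,"ax": 0,"ay": 0,"az": 0,"jaw": 8},
    {"dx": 0,"dy": 0,"dz": 0,"ax": 0,"ay": 0,"az": 0,"jaw": 8},
  ],
)

```text
t: 32.7
eef_pos: [607.1, 203.1, 59.3]
ee_rot: [3.141, 0.005, 1.968]
contact_force: [-3.2, -10.0, 5.7]
finger_gap: 13.2
gripper_force: 33.4
```

>>> move_arm(
  steps=[
    {"dx": 0,"dy": 0,"dz": 0,"ax": 0,"ay": 0,"az": 0,"jaw": 45},
    {"dx": 0,"dy": 0,"dz": 0,"ax": 0,"ay": 0,"az": 0,"jaw": 45},
    {"dx": 0,"dy": 0,"dz": 0,"ax": 0,"ay": 0,"az": 0,"jaw": 45},
    {"dx": 0,"dy": 0,"dz": 40,"ax": 0,"ay": 0,"az": 0,"jaw": 45},
    {"dx": 0,"dy": 0,"dz": 50,"ax": 0,"ay": 0,"az": 0,"jaw": 45},
    {"dx": 0,"dy": 0,"dz": 30,"ax": 0,"ay": 0,"az": 0,"jaw": 45},
    {"dx": 0,"dy": 0,"dz": 0,"ax": 0,"ay": 0,"az": 0,"jaw": 45},
    {"dx": 0,"dy": 0,"dz": 0,"ax": 0,"ay": 0,"az": 0,"jaw": 45},
  ],
)

```text
t: 33.5
eef_pos: [607.1, 206.4, 177.9]
ee_rot: [3.139, 0.0, 1.97]
contact_force: [-0.9, -0.4, -0.6]
finger_gap: 44.9
gripper_force: 0.0
```

```bash
python3 - <<'E'
from h import *
o=get_obs();print(o["t"],o["eef_pos"],o["ee_rot"][2],o["contact_force"])
a=grab_frame("wrist");g=cv2.resize(a,(800,600));cv2.imwrite("pics/w11.png",g)
s=.7;hsv=cv2.cvtColor(g,cv2.COLOR_BGR2HSV)
def an(r,lo,hi,z):
  m=cv2.inRange(hsv,lo,hi);k=np.zeros_like(m);k[r[1]:r[3],r[0]:r[2]]=m[r[1]:r[3],r[0]:r[2]];ys,xs=np.nonzero(k)
  W=np.array([ray("wrist",x*s,y*s,z)[:2] for x,y in zip(xs,ys)]);c=W.mean(0);e,V=np.linalg.eigh(np.cov((W-c).T));d=V[:,1];d=d if d[1]>0 else -d
  return len(xs),c,np.arctan2(d[1],-d[0])+.045
p=proj("wrist",[606,204.7,70])/s;x,y=map(int,p);print(p)
r=(x-90,y-110,x+90,y+90)
print(an(r,(0,120,80),(8,255,255),44),an(r,(95,100,60),(125,255,255),82))
E
```

```text
33.5 [607.1313962  206.38791033 177.85557221] 1.9702827917824932 [-0.85152567 -0.44473695 -0.56970574]
[389.50766491 291.7043131 ]
(98, array([591.00255934, 236.16667971]), np.float64(1.1114777836339818)) (2474, array([603.72974275, 206.95151173]), np.float64(1.220371833990182))
```

View pics/w11.png

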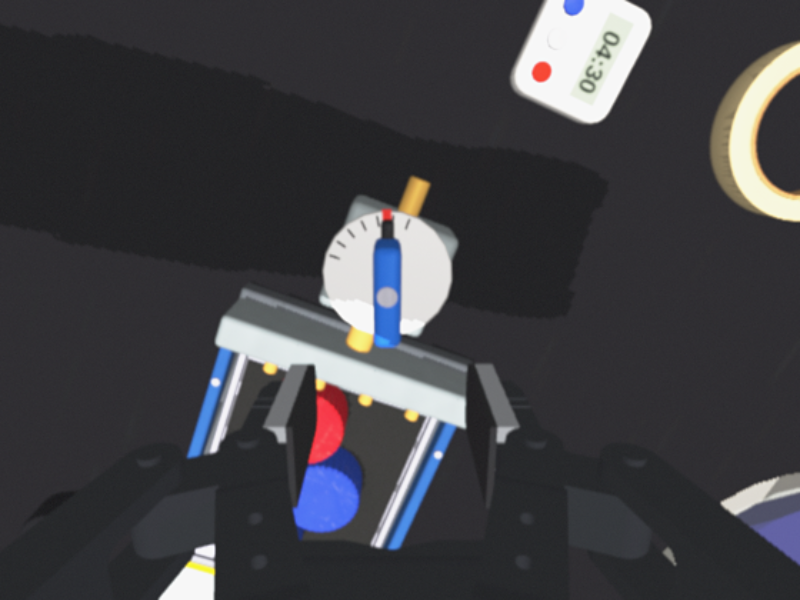

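The pointer (387,230) lines up with the red mark (387,214), and the gripper touches nothing. Handing in.

```bash
python3 -c "
from station import *
print(finish_job())"
```

```text
the job is handed in; nothing more can be done
None
```

I handed the job in with the valve shut first, the three washed caps (two blue, one red) flat in the tray, the tray home against the end stop and the valve pointer on the red mark; the judge returned no verdict, and I viewed 16 pictures, over the limit of 14.

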